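# Pack and close the brake core return box

## Robot

A 6-joint arm with a two-finger parallel gripper is mounted at the origin on the work surface. World frame = base frame: x ahead of the robot, y to its left, z up, the work surface at z = 0. Lengths are in m, angles in rad, forces in N, time in s.
With the tool pointing down it reaches from about 0.3 to 0.875 m from the base axis. Payload 6.4 kg.
Tool frame: the origin (TCP) lies between the finger pads; the fingertips stand 11 mm ahead of it and the grasp point (between the pads) lies 8 mm behind it (ctrl.tcp_to_tips is the y of the fingertips in the tool frame, in m); y points along the fingers, x is the direction in which the jaws open and shut, and the axes are right-handed (so a half turn about y gives the same grasp; the last joint's range is limited). The gripper opens to 85 mm and grips with 20 to 120 N. Pads are 22 mm wide; open, the fingers measure 114 mm over their backs; the gripper's body (76 mm by 85 mm) begins 54 mm behind the grasp point. The pads swing forward as they close: fully open they stand 13 mm farther back than shut.
Start: joints at [-1.409, 0.181, 1.607, -0, 1.354, -0.206], TCP at [0.207, -0.537, 0.242] pointing down, gripper open.
Joint ranges: [-2.99, 2.99], [-0.89, 2.07], [0.3, 2.58], [-1.14, 4.28], [0, 2.63], [-3.12, 3.12]. Speed limits (rad/s): [2.57, 2.57, 3.01, 3.14, 3.14, 3.14].

## Interface

Orientations are given as a unit quaternion [w, x, y, z].
In Python, from bench import ctrl gives the robot as it stands.
- The arm moves only by the tool apply_moves, never from a script. Its argument "plan" is text: rows parted by semicolons, each of 7 numbers parted by spaces: the shift along the tool's x, y, z each as a share of 0.05 m, from -1 to 1, then the turn, a rotation vector about the tool's x, y, z each as a share of 0.12 rad, from -1 to 1, then the opening, from 0 (shut) to 1 (fully open). In form: dx dy dz wx wy wz claw; .... A call has exactly 5 rows; each row shifts and turns the commanded pose from where the row before left it, along the tool's axes as they then stand; what a row does not reach is not made up. A row lasts 1/10 s, in which the tool goes at most 50 mm and 8.59 degrees, less where a joint would pass 70% of its speed; a pose out of reach is approached as far as the arm can. A call with a number of a shift or a turn outside -1 to 1 is refused whole. A call with a gripper value outside its range is refused whole. The fingers move at their own pace and stop on an object; the grip force is fixed at half the most. Time passes only in rows, so rows that do not move let the fingers close, or fill a call up. It gives the time, the measured TCP pose, the force and the opening at its end, in the units of the state.
- ctrl.get_obs(): the state, without advancing time (a new reading comes with each control period).
- ctrl.camera(name): name is "scene" or "top" or "wrist"; returns the picture (480x640x3 uint8, red, green, blue); there is no depth.
- ctrl.get_calibration(name): a dict with "intrinsics" (3x3 intrinsics, pixels), "R" (3x3) and "t" (3): a world point X has camera coordinates R X + t. Camera axes: x right, y down, z forward; pixel columns grow to the right and rows downward; lengths in m; the calibration is good to about 2 mm. A picture is of the moment at which its call begins: read the wrist's pose just before it. get_calibration takes no time and is no camera call; for the wrist camera it gives the pose at the moment of the call.
- ctrl.hand_in(): hands the job in, once; it reports no verdict.
Trained networks look in the newest picture that a camera, given by its name, has taken for a name from the list of things; names that differ only in an ending like _2 or _b are one class to them, and where a whole thing is asked for, a point or a joint stands for the part that bears it (a point fixed in the world has none). Each returns a list of dicts, best first, with "score" (0 to 1); they miss things now and then, are a little off and sometimes report something else, mostly with a low value. They report only what shows in the picture. A call takes as long as a camera call. They do not tell look-alikes from the thing itself.
- ctrl.recognise(camera, target): "point" ([x, y, z] in m, in world coordinates, good to about 4 mm: the middle of the surface that is visible of it).
The state is a dict: "time_s": time; "q": joint angles; "dq": joint speeds; "joint_efforts": joint torques, N m; "eef_pos": TCP position; "eef_rot": TCP orientation; "wrist_force": force on the tool from outside, world axes, zero at the start; "torque": the same for the moment, N m; "opening": opening from 0.0 (shut) to 1.0 (fully open).
Only numpy, scipy, OpenCV 4.12 (cv2) and the standard library are available. Lean on these libraries where they do the work, as an engineer would, in place of code of your own. Each camera call takes 0.05 s, during which the arm holds its last target.

## Task

Pack the worn brake parts on the cart into the green return box for sending back: first all the rusty caliper castings lying down on its floor, then the plywood layer board over them, seated level on the box's two inner steps, then all the light parts (tan pistons and blue hex plugs) on top of the board. When everything is in, shut the lid fully and only then swing the yellow clamp arm by its red knob fully across over the lid. Leave the bent spring, the scrap bin and the cleaner can where they are.

Things in the scene. Friction and masses are not known exactly. Their poses are not given: they have to be found in the camera images.
- return_box: green sheet-metal box, fixed, 180 (x) x 260 (y) x 110 mm high, walls 5 mm, floor top at 4 mm. Inside both x-end walls a grey step 12 mm deep, full length, top at 58 mm; floor between steps 146 x 250 mm, inside above them 170 x 250 mm. Origin centre of underside, z up, x from the clamp side to the lid hinge side (roughly to the robot's left). Clamp post outside the -x wall
- lid (a joint): hinge of the box's lid, rad: 0 = shut flat on the rim, 2.2 = fully open (leaning back well past upright). Starts open. Stiff hinge: it stays where it is left, and about 4 N at the free edge moves it; it does not fall shut. The hinge runs along the box's y on the +x rim
- lid_hinge (a point): middle of the lid's hinge line, in box frame (90, 0, 111) mm. The lid is a plate 184 mm (from the hinge to its free edge) x 264 mm x 6 mm thick, its underside in the plane through the hinge line, so that shut its top is 117 mm above the cart. On its outer (top) face is a black bar grip 80 mm long along y (12 x 12 mm section, top 40 mm above the lid's underside), 150 mm from the hinge, from box y = -120 to -40 mm
- lid_edge (a point): middle of the lid's free edge, 184 mm from the hinge
- clamp (a joint): swing of the clamp arm about its vertical post, rad: 0 = open, arm parallel to the box's front wall and pointing to the box's -y; positive turns it counter-clockwise seen from above; 1.571 = fully closed at its stop, arm pointing to the box's +x over the lid. Starts between -0.25 and 0; stays where it is left, about 1.2 N at the knob moves it
- clamp_pivot (a point): axis of the clamp arm on its post, in box frame (-107, 85, 122) mm, at the underside of the yellow arm (arm 22 mm wide, 8 mm thick)
- clamp_knob (a point): middle of the clamp's upright red knob (diameter 20 mm, 42 mm tall, standing on the arm from 130 to 172 mm above the cart; this point is at 151 mm), 85 mm from the clamp pivot along the arm
- layer_board: plywood layer board 160 (x) x 240 (y) x 6 mm, 0.25 kg, with an aluminium bridge grip in the middle of its top: a bar 80 mm long along the board's x, 14 mm wide (y), from 24 to 40 mm above the board's underside, on two short feet at x = +-34 mm. Origin at the centre of its underside, z up. It belongs in the box with its x along the box's x (either way round), underside at 58 mm height, with 5 mm play on every side
- caliper_a: corroded reddish-brown cast caliper housing, about 0.72 kg: a block 72 x 52 x 46 mm (x, y, z) with an end lug at each x end (34 mm wide, 36 mm high) making it 100 mm long along its own x. Origin in the MIDDLE of the casting (23 mm above the mat as it starts, lying flat). One to two castings are present; absent ones read None
- caliper_b: corroded reddish-brown cast caliper housing, about 0.72 kg: a block 72 x 52 x 46 mm (x, y, z) with an end lug at each x end (34 mm wide, 36 mm high) making it 100 mm long along its own x. Origin in the MIDDLE of the casting (23 mm above the mat as it starts, lying flat). One to two castings are present; absent ones read None
- piston_a: cracked tan phenolic piston, a plain disc 60 mm in diameter and 32 mm high, standing on its flat underside, about 0.11 kg. Origin at the centre of its underside, z up its axis. Two to three light parts (pistons and plugs together) are present; absent ones read None
- piston_b: cracked tan phenolic piston, a plain disc 60 mm in diameter and 32 mm high, standing on its flat underside, about 0.11 kg. Origin at the centre of its underside, z up its axis. Two to three light parts (pistons and plugs together) are present; absent ones read None
- plug_a: scuffed blue plastic hex plug, a hexagonal prism 52 mm across flats (60 mm across corners), 30 mm high, about 0.06 kg. Origin at the centre of its underside, z up; two of its flats face its own +y and -y, the others every 60 degrees. Two to three light parts (pistons and plugs together) are present; absent ones read None
- plug_b: scuffed blue plastic hex plug, a hexagonal prism 52 mm across flats (60 mm across corners), 30 mm high, about 0.06 kg. Origin at the centre of its underside, z up; two of its flats face its own +y and -y, the others every 60 degrees. Two to three light parts (pistons and plugs together) are present; absent ones read None
- spring: bent steel anti-rattle spring of 8 mm wire, about 130 x 50 mm, lying on the mat; to be left alone. Origin near its middle
- cleaner_can: upright cleaner can, 66 mm in diameter, 150 mm high; to be left alone. Origin at the centre of its underside
- scrap_bin (a joint): tilt of the bare-metal scrap bin on its pivot frame (left of the box), rad, 0 = level; to be left alone
There are look-alikes about, which are no part of the job. Leave any turquoise look-alike of the piston_b alone. What is shaped like the caliper_b but pink is not meant.

How it is judged:
On the way, in this order (a step that is already met when the one before it is completed fails the run):
1. every casting present lies on the floor of the return box (x of caliper_a in the frame of return_box between -0.075 and 0.075 m and y of caliper_a in the frame of return_box between -0.12 and 0.12 m and z of caliper_a in the frame of return_box between 0 and 0.042 m and x of caliper_b in the frame of return_box between -0.075 and 0.075 m and y of caliper_b in the frame of return_box between -0.12 and 0.12 m and z of caliper_b in the frame of return_box between 0 and 0.042 m and contact force between the fingers and caliper_a below 0.3 N and contact force between the fingers and caliper_b below 0.3 N), for 0.3 s.
2. the layer board lies level on the box's steps over the castings (x of caliper_a in the frame of return_box between -0.075 and 0.075 m and y of caliper_a in the frame of return_box between -0.12 and 0.12 m and z of caliper_a in the frame of return_box between 0 and 0.042 m and x of caliper_b in the frame of return_box between -0.075 and 0.075 m and y of caliper_b in the frame of return_box between -0.12 and 0.12 m and z of caliper_b in the frame of return_box between 0 and 0.042 m and x of layer_board in the frame of return_box between -0.015 and 0.015 m and y of layer_board in the frame of return_box between -0.015 and 0.015 m and z of layer_board in the frame of return_box between 0.052 and 0.064 m and angle between layer_board's own z axis and vertical below 0.06 rad and contact force between the fingers and layer_board below 0.3 N), for 0.3 s.
3. every light part present rests on the layer board inside the box (x of caliper_a in the frame of return_box between -0.075 and 0.075 m and y of caliper_a in the frame of return_box between -0.12 and 0.12 m and z of caliper_a in the frame of return_box between 0 and 0.042 m and x of caliper_b in the frame of return_box between -0.075 and 0.075 m and y of caliper_b in the frame of return_box between -0.12 and 0.12 m and z of caliper_b in the frame of return_box between 0 and 0.042 m and x of layer_board in the frame of return_box between -0.015 and 0.015 m and y of layer_board in the frame of return_box between -0.015 and 0.015 m and z of layer_board in the frame of return_box between 0.052 and 0.064 m and angle between layer_board's own z axis and vertical below 0.06 rad and x of piston_a in the frame of return_box between -0.085 and 0.085 m and y of piston_a in the frame of return_box between -0.125 and 0.125 m and z of piston_a in the frame of return_box between 0.055 and 0.1 m and x of piston_b in the frame of return_box between -0.085 and 0.085 m and y of piston_b in the frame of return_box between -0.125 and 0.125 m and z of piston_b in the frame of return_box between 0.055 and 0.1 m and x of plug_a in the frame of return_box between -0.085 and 0.085 m and y of plug_a in the frame of return_box between -0.125 and 0.125 m and z of plug_a in the frame of return_box between 0.055 and 0.1 m and x of plug_b in the frame of return_box between -0.085 and 0.085 m and y of plug_b in the frame of return_box between -0.125 and 0.125 m and z of plug_b in the frame of return_box between 0.055 and 0.1 m and contact force between the fingers and piston_a below 0.3 N and contact force between the fingers and piston_b below 0.3 N and contact force between the fingers and plug_a below 0.3 N and contact force between the fingers and plug_b below 0.3 N), for 0.3 s.
4. the lid is shut (value of joint lid below 0.06 rad), for 0.2 s.
5. with the lid shut, the clamp arm is swung over it (value of joint lid below 0.06 rad and value of joint clamp above 1.42 rad), for 0.2 s.
At the end, for the whole second after the job is handed in: Castings on the box floor (middles under 42 mm up), layer board level on the steps (underside 52-64 mm up, tilt under 0.06 rad, within 15 mm of centre), all light parts in the box on the board (undersides 55-100 mm up), lid below 0.06 rad, clamp above 1.42 rad (all of step 5 and x of caliper_a in the frame of return_box between -0.075 and 0.075 m and y of caliper_a in the frame of return_box between -0.12 and 0.12 m and z of caliper_a in the frame of return_box between 0 and 0.042 m and x of caliper_b in the frame of return_box between -0.075 and 0.075 m and y of caliper_b in the frame of return_box between -0.12 and 0.12 m and z of caliper_b in the frame of return_box between 0 and 0.042 m and x of layer_board in the frame of return_box between -0.015 and 0.015 m and y of layer_board in the frame of return_box between -0.015 and 0.015 m and z of layer_board in the frame of return_box between 0.052 and 0.064 m and angle between layer_board's own z axis and vertical below 0.06 rad and x of piston_a in the frame of return_box between -0.085 and 0.085 m and y of piston_a in the frame of return_box between -0.125 and 0.125 m and z of piston_a in the frame of return_box between 0.055 and 0.1 m and x of piston_b in the frame of return_box between -0.085 and 0.085 m and y of piston_b in the frame of return_box between -0.125 and 0.125 m and z of piston_b in the frame of return_box between 0.055 and 0.1 m and x of plug_a in the frame of return_box between -0.085 and 0.085 m and y of plug_a in the frame of return_box between -0.125 and 0.125 m and z of plug_a in the frame of return_box between 0.055 and 0.1 m and x of plug_b in the frame of return_box between -0.085 and 0.085 m and y of plug_b in the frame of return_box between -0.125 and 0.125 m and z of plug_b in the frame of return_box between 0.055 and 0.1 m); the robot touches nothing.
It fails at once if the bent spring is disturbed (moved over 40 mm) (distance of spring from where it was at the start of the episode above 0.04 m).
It fails at once if the cleaner can is moved over 40 mm or knocked over (distance of cleaner_can from where it was at the start of the episode above 0.04 m or angle between cleaner_can's own z axis and vertical above 0.5 rad).
It fails at once if the scrap bin is tipped to its stop (value of joint scrap_bin above 0.5 rad or value of joint scrap_bin below -0.5 rad).
It fails at once if the clamp arm is swung over while the lid is still open (value of joint clamp above 1 rad and value of joint lid above 0.3 rad).
Of caliper_a, caliper_b only 1 to 2 are there at a start; the rules pass over those that are not, and their reading is None.
Of piston_a, piston_b, plug_a, plug_b only 2 to 3 are there at a start; the rules pass over those that are not, and their reading is None.
At some moment in a run one of caliper_a, caliper_b, piston_a, piston_b, plug_a, plug_b may be knocked a few centimetres aside while the robot is not near it.
Once in a run the grip may slacken for a moment while it holds something.
It also fails if it takes over 210 s, if anything falls off the work surface, if the arm or the gripper's body presses on something with over 40 N, if the wrist force passes 120 N, or if a joint passes its speed limit or range.

## Working session

There is one attempt and no reset: what is moved stays moved. The work goes in short steps, Python scripts to look and compute and a tool call to move; the robot and the scene stay as the last step left them, time stands still between calls to the robot, and variables do not carry over. Pictures are saved under pics/ and viewed, and the job is handed in when it is done.

Besides the shell and the picture viewer there is one more tool, called after ">>>" in YAML: its name, and indented under it one key for each argument. apply_moves: Moves the arm, as the interface text tells. Shift numbers are shares of 0.05 m and turn numbers shares of 0.12 rad, none past 1 either way. Its arguments: {"type":"object","properties":{"plan":{"type":"string"}},"required":["plan"]}

```bash
ls; mkdir -p pics
python3 - <<'E'
from bench import ctrl
import cv2,numpy as np
print(ctrl.get_obs()); print(ctrl.tcp_to_tips)
for n in ["scene","top","wrist"]:
    im=ctrl.camera(n); cv2.imwrite(f"pics/{n}0.png",im[:,:,::-1]); c=ctrl.get_calibration(n); print(n,c)
E
```

```text
pics
{'time_s': 0.0, 'q': array([-1.40930712e+00,  1.81523682e-01,  1.60802027e+00, -6.29518787e-06,
        1.35383464e+00, -2.06338294e-01]), 'dq': array([-0.00010554, -0.00035677,  0.00086677,  0.0006234 ,  0.00058498,
        0.0024857 ]), 'joint_efforts': array([-3.24166449e-04, -4.44866288e+01, -3.51341057e+01, -2.12496498e-04,
        9.10090195e-03,  1.46116088e-05]), 'eef_pos': array([ 0.20666748, -0.53598708,  0.24138799]), 'eef_rot': array([ 0.58346202, -0.58255225,  0.40056576, -0.3996899 ]), 'wrist_force': array([0.04705865, 0.49551996, 0.65821982]), 'torque': array([0.02960371, 0.04701494, 0.00248075]), 'opening': 0.9992302052426812}
0.011
scene {'intrinsics': array([[526.33916698,   0.        , 314.91202051],
       [  0.        , 526.33916698, 242.47229021],
       [  0.        ,   0.        ,   1.        ]]), 'R': array([[-0.33091422,  0.94359003,  0.01156034],
       [ 0.81045435,  0.29045652, -0.50872267],
       [-0.48338341, -0.15897444, -0.86085284]]), 't': array([ 0.15346072, -0.39439868,  1.68505069])}
top {'intrinsics': array([[565.66696084,   0.        , 315.05204349],
       [  0.        , 565.66696084, 227.67991111],
       [  0.        ,   0.        ,   1.        ]]), 'R': array([[ 0.01967071, -0.99965027, -0.01767493],
       [-0.9938146 , -0.01761723, -0.10964565],
       [ 0.10929593,  0.01972241, -0.99381358]]), 't': array([0.02869999, 0.56941663, 1.7055626 ])}
wrist {'intrinsics': array([[340.70221717,   0.        , 320.78744922],
       [  0.        , 340.70221717, 247.07918204],
       [  0.        ,   0.        ,   1.        ]]), 'R': array([[ 0.35922699, -0.9332487 , -0.00168281],
       [-0.88403065, -0.34085868,  0.3198518 ],
       [-0.29907487, -0.11341174, -0.94746609]]), 't': array([-0.57381214, -0.04011756,  0.3818078 ])}
```

View pics/top0.png

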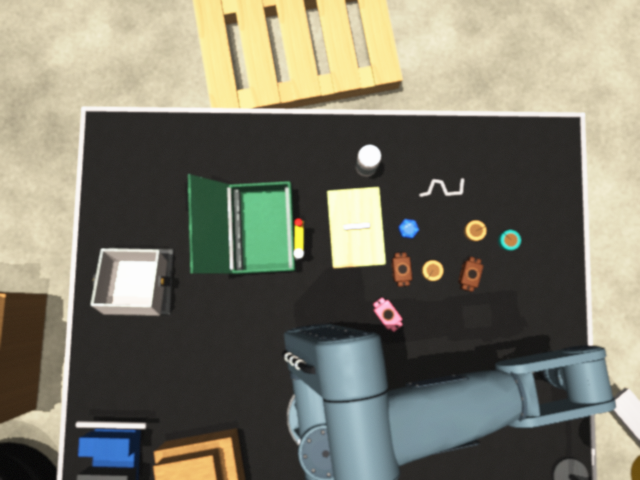

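View pics/scene0.png

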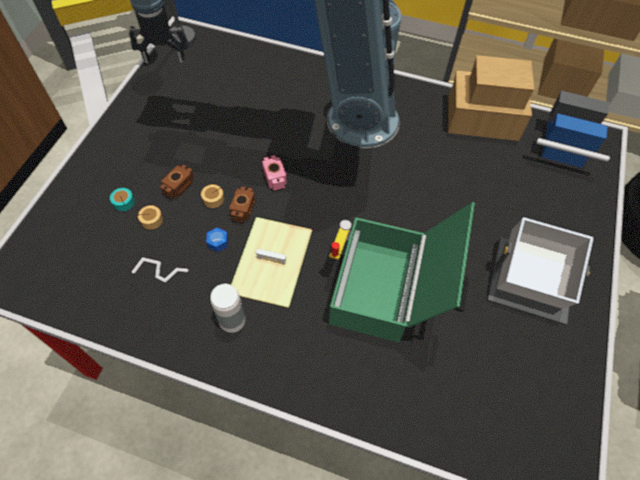

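View pics/wrist0.png

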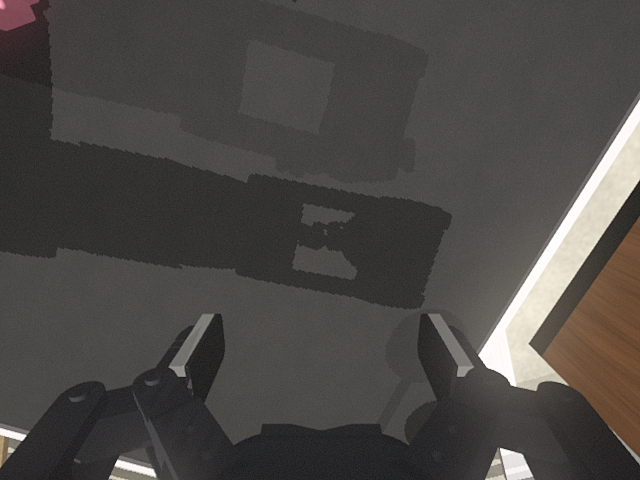

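```bash
cat > h.py <<'E'
from bench import ctrl
import cv2,numpy as np
from scipy.spatial.transform import Rotation as Ro
def rot(q): return Ro.from_quat([q[1],q[2],q[3],q[0]])
def yawdown(psi):
    c,s=np.cos(psi),np.sin(psi)
    return Ro.from_matrix(np.array([[c,0,-s],[s,0,c],[0,-1,0]]))
def state():
    o=ctrl.get_obs(); return o,np.array(o['eef_pos']),rot(o['eef_rot'])
def curyaw():
    o,p,R=state(); x=R.as_matrix()[:,0]; return np.arctan2(x[1],x[0])
def plan(target,R1=None,claw=1.0,n=None,start=None,per=0.045):
    """rows to target position (and rotation); printed in tool axes"""
    o,p,R=state()
    if start is not None: p,R=start
    if R1 is None: R1=R
    d=np.array(target)-p; rv=(R.inv()*R1).as_rotvec()
    k=int(np.ceil(max(np.linalg.norm(d)/per,np.linalg.norm(rv)/0.11,1)))
    if n: k=max(k,n)
    out=[]
    for i in range(k):
        Ri=R*Ro.from_rotvec(rv*i/k)
        s=Ri.inv().apply(d/k)/0.05; w=rv/k/0.12
        out.append(' '.join(f'{v:.2f}' for v in list(s)+list(w))+f' {claw:g}')
    return out
def show(rows,claw=1.0):
    while len(rows)%5: rows.append(f'0 0 0 0 0 0 {claw:g}')
    for i in range(0,len(rows),5): print('; '.join(rows[i:i+5]))
def proj(cam,X,c=None):
    c=c or ctrl.get_calibration(cam); Y=np.atleast_2d(X)@c['R'].T+c['t']; uv=Y@c['intrinsics'].T; return uv[:,:2]/uv[:,2:]
def back(cam,uv,z,c=None):
    c=c or ctrl.get_calibration(cam); uv=np.atleast_2d(uv)
    d=np.c_[uv,np.ones(len(uv))]@np.linalg.inv(c['intrinsics']).T@c['R']
    o=-c['R'].T@c['t']; return o+d*((z-o[2])/d[:,2])[:,None]
E
python3 - <<'E'
from h import *
np.set_printoptions(precision=4,suppress=True)
print('yaw',curyaw(),state()[2].as_matrix())
for cam in ["top","scene"]:
    ctrl.camera(cam)
    for n in ["return_box","lid","lid_edge","clamp_pivot","clamp_knob","layer_board","caliper_a","piston_a","plug_a","spring","cleaner_can"]:
        try: print(cam,n,[(np.round(r['point'],3).tolist(),round(r['score'],2)) for r in ctrl.recognise(cam,n)][:5])
        except Exception as e: print(n,e)
print(ctrl.get_obs()['time_s'])
E
```

```text
yaw -1.2030063450497064 [[ 0.3596 -0.0002  0.9331]
 [-0.9331  0.0013  0.3596]
 [-0.0013 -1.      0.0003]]
top return_box [([0.56, 0.264, 0.09], 0.64)]
top lid [([0.553, 0.328, 0.212], 0.58)]
top lid_edge [([0.556, 0.333, 0.209], 0.77)]
top clamp_pivot [([0.518, 0.081, 0.132], 0.77)]
top clamp_knob [([0.528, 0.088, 0.128], 0.61), ([0.45, -0.218, 0.048], 0.26)]
top layer_board [([0.575, -0.087, 0.004], 0.87)]
top caliper_a [([0.309, -0.181, 0.047], 0.9), ([0.435, -0.433, 0.046], 0.78), ([0.447, -0.22, 0.048], 0.67)]
top piston_a [([0.572, -0.447, 0.03], 0.85), ([0.538, -0.551, 0.031], 0.8), ([0.446, -0.315, 0.032], 0.71), ([0.553, 0.335, 0.211], 0.27)]
top plug_a [([0.568, -0.245, 0.027], 0.84), ([0.553, 0.326, 0.213], 0.29)]
top spring [([0.699, -0.36, 0.011], 0.44)]
top cleaner_can [([0.756, -0.112, 0.148], 0.88), ([0.436, -0.433, 0.047], 0.16)]
scene return_box [([0.555, 0.249, 0.083], 0.68)]
scene lid [([0.572, 0.335, 0.212], 0.75), ([0.462, -0.22, 0.048], 0.7)]
scene lid_edge [([0.573, 0.334, 0.211], 0.58)]
scene clamp_pivot [([0.526, 0.087, 0.132], 0.95), ([0.446, -0.426, 0.043], 0.59)]
scene clamp_knob [([0.529, 0.086, 0.135], 0.64)]
scene layer_board [([0.588, -0.084, 0.004], 0.89)]
scene caliper_a [([0.462, -0.22, 0.047], 0.87), ([0.324, -0.178, 0.049], 0.82), ([0.447, -0.426, 0.045], 0.65)]
scene piston_a [([0.452, -0.313, 0.034], 0.94), ([0.549, -0.545, 0.033], 0.85), ([0.579, -0.444, 0.03], 0.62), ([0.459, -0.216, 0.044], 0.5), ([0.558, 0.252, 0.082], 0.39)]
scene plug_a [([0.582, -0.241, 0.03], 0.79), ([0.58, -0.445, 0.03], 0.73)]
scene spring [([0.7, -0.355, 0.008], 0.59)]
scene cleaner_can [([0.783, -0.106, 0.138], 0.86)]
1.35
```

Run:
```python
import cv2,numpy as np
a=cv2.imread('pics/top0.png')
cv2.imwrite('pics/topz1.png',cv2.resize(a[160:290,180:400],None,fx=3.6,fy=3.6,interpolation=cv2.INTER_CUBIC))
b=cv2.imread('pics/scene0.png')
cv2.imwrite('pics/scz1.png',cv2.resize(b[190:350,220:500],None,fx=2.8,fy=2.8,interpolation=cv2.INTER_CUBIC))
```

```text
(no output)
```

View pics/topz1.png

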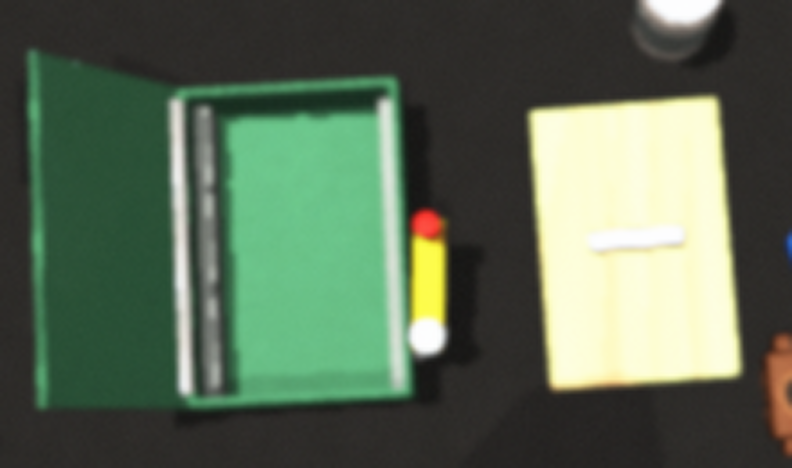

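View pics/scz1.png

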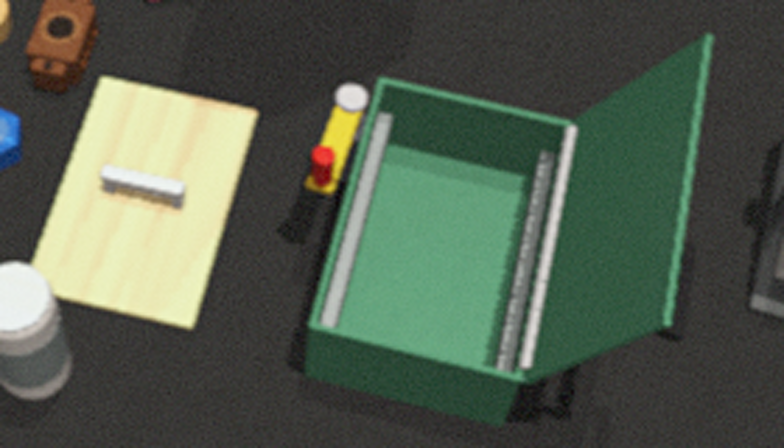

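Run:
```python
from h import *
from scipy.optimize import least_squares
np.set_printoptions(precision=4,suppress=True)
T=lambda l:np.array(l)/3.6+[180,160]-0.5+0.5/3.6
S=lambda l:np.array(l)/2.8+[220,190]-0.5+0.5/2.8
# box order: (-x,+y)near robot clamp, (-x,-y), (+x,-y),(+x,+y)
loc=np.array([[-.09,.13],[-.09,-.13],[.09,-.13],[.09,.13]])
top=T([[411,396],[398,78],[176,90],[183,408]]); sc=S([[380,79],[312,325],[520,378],[575,124]])
ct,cs=ctrl.get_calibration('top'),ctrl.get_calibration('scene')
print(back('top',top,.11,ct));print(back('scene',sc,.11,cs))
def pts(p,loc,z):
    c,s=np.cos(p[2]),np.sin(p[2]); return np.c_[loc@np.array([[c,s],[-s,c]])+p[:2],np.full(len(loc),z)]
def fit(loc,z,top,sc,p0):
  for nm,w in [('top',(1,0)),('scene',(0,1)),('both',(1,1))]:
    f=lambda p:np.r_[w[0]*(proj('t',pts(p,loc,z),ct)-top).ravel(),w[1]*(proj('s',pts(p,loc,z),cs)-sc).ravel()]
    r=least_squares(f,p0); print(nm,r.x,np.abs(r.fun).max())
fit(loc,.11,top,sc,[.55,.25,1.57])
# board: x along world y
lb=np.array([[-.08,.12],[-.08,-.12],[.08,-.12],[.08,.12]]) # near-right,far-right,far-left,near-left
tb=T([[741,375],[717,97],[530,110],[552,388]]); sb=S([[104,78],[32,290],[193,327],[258,112]])
fit(lb,.006,tb,sb,[.57,-.09,1.57])
# knob and grip
print('knob top',back('top',T([[427,221]]),.172,ct),back('scene',S([[323,155]]),.172,cs))
print('pivot', back('top',T([[427,336]]),.135,ct),back('scene',S([[351,96]]),.135,cs))
print('grip', back('top',T([[590,241],[684,234]]),.040,ct),back('scene',S([[103,172],[184,187]]),.04,cs))
```

```text
[[0.4363 0.0972 0.11  ]
 [0.6969 0.1141 0.11  ]
 [0.6839 0.2968 0.11  ]
 [0.4231 0.2816 0.11  ]]
[[0.4409 0.1016 0.11  ]
 [0.6958 0.1203 0.11  ]
 [0.6832 0.2966 0.11  ]
 [0.4276 0.2828 0.11  ]]
top [0.56   0.1974 1.6355] 0.9645222131512412
scene [0.5614 0.2002 1.6364] 1.0610702387380115
both [0.5608 0.1991 1.6364] 1.2813857234981754
top [ 0.5769 -0.0875  1.6625] 0.631574418187256
scene [ 0.5777 -0.081   1.6699] 1.2179642991069386
both [ 0.5771 -0.0839  1.6673] 2.2349189116030175
knob top [[0.5714 0.0844 0.172 ]] [[0.5712 0.0861 0.172 ]]
pivot [[0.4834 0.0841 0.135 ]] [[0.4834 0.0854 0.135 ]]
grip [[ 0.5728 -0.0477  0.04  ]
 [ 0.5801 -0.1273  0.04  ]] [[ 0.5835 -0.1218  0.04  ]
 [ 0.5729 -0.0443  0.04  ]]
```

```bash
cat >> h.py <<'E'
def blob(cam,kind,z,img=None,c=None,minA=40):
    """segment colour, back-project mask at height z; return list of (centroid, yaw of long axis, extents)"""
    if c is None: c=ctrl.get_calibration(cam)
    if img is None: img=ctrl.camera(cam)
    h=cv2.cvtColor(img,cv2.COLOR_RGB2HSV).astype(int); H,S,V=h[...,0],h[...,1],h[...,2]
    m={'rust':((H<13)|(H>176))&(S>100)&(V>25)&(V<175),'tan':(H>=10)&(H<26)&(S>85)&(V>140),'blue':(H>100)&(H<125)&(S>130)&(V>50),
       'wood':(H>18)&(H<36)&(S>50)&(V>150)}[kind].astype(np.uint8)
    m=cv2.morphologyEx(m,cv2.MORPH_CLOSE,np.ones((5,5)))
    n,l,st,ce=cv2.connectedComponentsWithStats(m); out=[]
    for i in range(1,n):
        if st[i,4]<minA: continue
        cs,_=cv2.findContours((l==i).astype(np.uint8),cv2.RETR_EXTERNAL,cv2.CHAIN_APPROX_NONE)
        k=max(cs,key=len)[:,0,:].astype(float)
        X=back(cam,k,z,c)[:,:2].astype(np.float32)
        (cx,cy),(a,b),an=cv2.minAreaRect(X); an=np.radians(an)
        if a<b: an+=np.pi/2; a,b=b,a
        an=(an+np.pi/2)%np.pi-np.pi/2
        out.append((round(cx,4),round(cy,4),round(an,3),round(a,3),round(b,3),st[i,:4].tolist()))
    return out
E
python3 - <<'E'
from h import *
for cam in ['top','scene']:
    im=cv2.imread(f'pics/{cam}0.png')[:,:,::-1].copy()
    for k,z in [('rust',.04),('tan',.032),('blue',.03)]:
        for b in blob(cam,k,z,im):
            if b[3]<.2: print(cam,k,b)
E
```

```text
top rust (0.4472, -0.2244, np.float64(0.101), 0.104, 0.061, [391, 252, 22, 35])
top rust (0.4368, -0.432, np.float64(-0.255), 0.106, 0.064, [458, 256, 26, 36])
top rust (0.3099, -0.1832, np.float64(-1.551), 0.027, 0.027, [383, 310, 10, 10])
top tan (0.5704, -0.4507, np.float64(-0.778), 0.064, 0.062, [465, 220, 22, 21])
top tan (0.5431, -0.5564, np.float64(-0.017), 0.034, 0.033, [505, 234, 12, 12])
top tan (0.4473, -0.2269, np.float64(0.115), 0.093, 0.047, [394, 254, 17, 31])
top tan (0.436, -0.4379, np.float64(-0.252), 0.089, 0.045, [463, 259, 19, 31])
top tan (0.4459, -0.3195, np.float64(1.111), 0.062, 0.062, [422, 260, 22, 21])
top tan (0.2968, 0.9878, np.float64(0.081), 0.109, 0.015, [0, 293, 6, 37])
top blue (0.5715, -0.2455, np.float64(-0.77), 0.064, 0.058, [398, 218, 22, 21])
top blue (-0.099, 0.6432, np.float64(-1.547), 0.175, 0.109, [78, 429, 60, 39])
scene rust (0.3234, -0.1873, np.float64(-0.263), 0.074, 0.033, [263, 163, 17, 20])
scene rust (0.4453, -0.4243, np.float64(-0.236), 0.114, 0.078, [160, 164, 34, 34])
scene rust (0.4562, -0.2178, np.float64(0.108), 0.12, 0.065, [
[... 291 characters left out ...]
p.float64(0.427), 0.063, 0.059, [201, 184, 22, 19])
scene tan (0.4444, -0.2283, np.float64(0.106), 0.092, 0.044, [231, 188, 21, 28])
scene tan (0.5435, -0.5535, np.float64(-1.225), 0.036, 0.035, [114, 191, 14, 11])
scene tan (0.5716, -0.4477, np.float64(-0.242), 0.061, 0.061, [138, 205, 23, 20])
scene tan (0.5033, 0.075, np.float64(0.062), 0.05, 0.027, [330, 241, 15, 18])
scene tan (0.5931, -0.0787, np.float64(-1.565), 0.053, 0.009, [261, 258, 20, 7])
scene blue (-0.1487, 0.6421, np.float64(1.561), 0.178, 0.124, [545, 113, 63, 39])
scene blue (-0.0316, 0.6176, np.float64(-1.56), 0.13, 0.045, [542, 147, 46, 20])
scene blue (0.5797, -0.2404, np.float64(0.442), 0.076, 0.056, [206, 227, 22, 25])
```

Run:
```python
from h import *
np.set_printoptions(precision=3,suppress=True)
c=ctrl.get_calibration('wrist'); o,p,R=state()
C=-c['R'].T@c['t']; print('cam in tool',R.inv().apply(C-p), 'view dir', R.inv().apply(c['R'][2]))
Rt=yawdown(-1.47)
show(plan([.447,-.223,.14],Rt,claw=0.8))
```

```text
cam in tool [-0.    -0.132  0.084] view dir [-0.     0.947 -0.32 ]
-0.41 0.20 0.67 0.00 0.22 -0.00 0.8; -0.43 0.20 0.66 0.00 0.22 -0.00 0.8; -0.45 0.20 0.65 0.00 0.22 -0.00 0.8; -0.46 0.20 0.64 0.00 0.22 -0.00 0.8; -0.48 0.20 0.63 0.00 0.22 -0.00 0.8
-0.50 0.20 0.61 0.00 0.22 -0.00 0.8; -0.51 0.20 0.60 0.00 0.22 -0.00 0.8; -0.53 0.20 0.59 0.00 0.22 -0.00 0.8; -0.55 0.20 0.57 0.00 0.22 -0.00 0.8; -0.56 0.20 0.56 0.00 0.22 -0.00 0.8
```

>>> apply_moves:
  plan: "-0.41 0.20 0.67 0 0.22 0 0.8; -0.43 0.20 0.66 0 0.22 0 0.8; -0.45 0.20 0.65 0 0.22 0 0.8; -0.46 0.20 0.64 0 0.22 0 0.8; -0.48 0.20 0.63 0 0.22 0 0.8"

```text
time_s: 1.85
eef_pos: [0.3275, -0.3789, 0.1921]
eef_rot: [-0.555, 0.555, -0.438, 0.438]
wrist_force: [0.4, 0.5, -0.5]
opening: 0.798
```

>>> apply_moves:
  plan: "-0.50 0.20 0.61 0 0.22 0 0.8; -0.51 0.20 0.60 0 0.22 0 0.8; -0.53 0.20 0.59 0 0.22 0 0.8; -0.55 0.20 0.57 0 0.22 0 0.8; -0.56 0.20 0.56 0 0.22 0 0.8"

```text
time_s: 2.35
eef_pos: [0.4478, -0.2217, 0.1422]
eef_rot: [0.525, -0.525, 0.473, -0.474]
wrist_force: [0.2, -1.3, 0.2]
opening: 0.806
```

Run:
```python
from h import *
im=ctrl.camera('wrist'); cv2.imwrite('pics/w1.png',im[:,:,::-1])
print(ctrl.get_obs()['eef_pos'],curyaw(),ctrl.get_obs()['opening'])
for b in blob('wrist','rust',.04,im,minA=500): print(b)
for b in blob('wrist','tan',.032,im,minA=500): print(b)
```

```text
[ 0.44934047 -0.21675631  0.14044956] -1.467488656420103 0.7977745673903898
(0.4521, -0.2175, np.float64(0.086), 0.103, 0.053, [287, 179, 77, 135])
(0.4428, -0.4132, np.float64(-0.272), 0.099, 0.085, [517, 217, 123, 134])
(0.3076, -0.1741, np.float64(-1.464), 0.039, 0.038, [233, 386, 46, 37])
(0.4487, -0.3108, np.float64(-0.607), 0.057, 0.056, [408, 227, 77, 71])
(0.4332, -0.4384, np.float64(0.338), 0.039, 0.038, [577, 275, 52, 46])
```

View pics/w1.png

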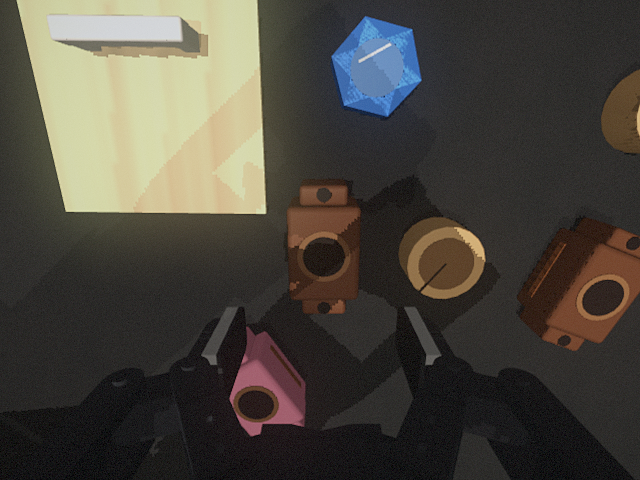

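Run:
```python
from h import *
print(ctrl.get_obs()['eef_pos'],ctrl.get_obs()['dq'])
c=ctrl.get_calibration('wrist')
im=ctrl.camera('wrist'); 
for z in (.046,.036): 
  for b in blob('wrist','rust',z,im,c,minA=500)[:1]: print(b)
print(ctrl.get_obs()['eef_pos'])
print(ctrl.recognise('wrist','caliper_a'))
print(back('wrist',[[324,253]],.046,c), proj('wrist',[[.452,-.2175,.046]],c))
```

```text
[ 0.44934047 -0.21675631  0.14044956] [-0.07503497 -0.01529591  0.01565948 -0.025434    0.04326621 -0.19402583]
(0.4523, -0.2223, np.float64(0.031), 0.102, 0.056, [291, 182, 85, 136])
(0.4487, -0.223, np.float64(0.031), 0.106, 0.059, [291, 182, 85, 136])
[ 0.44800582 -0.21886778  0.14092816]
[{'point': [0.4372, -0.4181, 0.0423], 'score': 0.75}, {'point': [0.4529, -0.2203, 0.0463], 'score': 0.64}, {'point': [0.3242, -0.1874, 0.0479], 'score': 0.6}]
[[ 0.45228197 -0.21760901  0.046     ]] [[323.80420418 253.35895156]]
```

Run:
```python
from h import *
c=ctrl.get_calibration('wrist'); print(ctrl.get_obs()['eef_pos'],ctrl.get_obs()['dq'])
im=ctrl.camera('wrist')
for z in (.046,): 
  for b in blob('wrist','rust',z,im,c,minA=500)[:1]: print(b)
print(ctrl.get_obs()['eef_pos'])
show(plan([.450,-.221,.020],yawdown(.08-np.pi/2),claw=0.8,n=4),0.8)
```

```text
[ 0.44740341 -0.22086175  0.14159929] [-0.05770344 -0.01352808 -0.01290579 -0.01708744  0.00259728 -0.0300678 ]
(0.4519, -0.2214, np.float64(0.074), 0.101, 0.056, [284, 178, 83, 136])
[ 0.44712282 -0.22230524  0.14212129]
-0.00 0.61 0.02 0.00 0.06 -0.00 0.8; -0.01 0.61 0.02 0.00 0.06 -0.00 0.8; -0.01 0.61 0.02 0.00 0.06 -0.00 0.8; -0.01 0.61 0.01 0.00 0.06 -0.00 0.8; 0 0 0 0 0 0 0.8
```

>>> apply_moves:
  plan: "0 0.61 0.02 0 0.06 0 0.8; 0 0.61 0.02 0 0.06 0 0.8; 0 0.61 0.02 0 0.06 0 0.8; 0 0.61 0.01 0 0.06 0 0.8; 0 0 0 0 0 0 0.8"

```text
time_s: 3.05
eef_pos: [0.4473, -0.2221, 0.0171]
eef_rot: [-0.518, 0.518, -0.484, 0.479]
wrist_force: [0.3, 0.3, -0.5]
opening: 0.799
```

>>> apply_moves:
  plan: "0 0 0 0 0 0 0.8; 0 0 0 0 0 0 0; 0 0 0 0 0 0 0; 0 0 0 0 0 0 0; 0 0 0 0 0 0 0"

```text
time_s: 3.55
eef_pos: [0.4516, -0.2241, 0.0226]
eef_rot: [-0.518, 0.518, -0.479, 0.482]
wrist_force: [-2.0, -0.8, 7.8]
opening: 0.602
```

```bash
cat >> h.py <<'E'
BX=np.array([.561,.1985]); BY=1.636
def box(x,y): 
    c,s=np.cos(BY),np.sin(BY); return np.array([BX[0]+c*x-s*y,BX[1]+s*x+c*y])
E
python3 - <<'E'
from h import *
o,p,R=state()
u=np.r_[p[:2],.24]
a=plan(u,None,0); show(a,0)
t=np.r_[box(0,.058),.24]; print(t)
show(plan(t,yawdown(BY-np.pi/2),0,start=(u,R)),0)
E
```

```text
0.00 -0.87 0.00 0.00 0.00 0.00 0; 0.00 -0.87 0.00 0.00 0.00 0.00 0; 0.00 -0.87 0.00 0.00 0.00 0.00 0; 0.00 -0.87 0.00 0.00 0.00 0.00 0; 0.00 -0.87 0.00 0.00 0.00 0.00 0
[0.50312325 0.19472087 0.24      ]
-0.55 -0.00 0.11 0.00 -0.87 0.00 0; -0.54 -0.00 0.17 0.00 -0.87 0.00 0; -0.52 -0.00 0.22 0.00 -0.87 0.00 0; -0.49 -0.00 0.27 0.00 -0.87 0.00 0; -0.46 -0.00 0.32 0.00 -0.87 0.00 0
-0.42 -0.00 0.37 0.00 -0.87 0.00 0; -0.38 -0.00 0.41 0.00 -0.87 0.00 0; -0.34 -0.00 0.45 0.00 -0.87 0.00 0; -0.29 -0.00 0.48 0.00 -0.87 0.00 0; -0.24 -0.00 0.51 0.00 -0.87 0.00 0
-0.18 -0.00 0.53 0.00 -0.87 0.00 0; -0.13 -0.00 0.55 0.00 -0.87 0.00 0; -0.07 -0.00 0.56 0.00 -0.87 0.00 0; -0.01 0.00 0.56 0.00 -0.87 0.00 0; 0.05 0.00 0.56 0.00 -0.87 0.00 0
```

>>> apply_moves:
  plan: "0 -0.87 0 0 0 0 0; 0 -0.87 0 0 0 0 0; 0 -0.87 0 0 0 0 0; 0 -0.87 0 0 0 0 0; 0 -0.87 0 0 0 0 0"

```text
time_s: 4.05
eef_pos: [0.4496, -0.2221, 0.2397]
eef_rot: [-0.518, 0.518, -0.481, 0.481]
wrist_force: [0.8, -0.4, -7.3]
opening: 0.601
```

>>> apply_moves:
  plan: "-0.55 0 0.11 0 -0.87 0 0; -0.54 0 0.17 0 -0.87 0 0; -0.52 0 0.22 0 -0.87 0 0; -0.49 0 0.27 0 -0.87 0 0; -0.46 0 0.32 0 -0.87 0 0"

```text
time_s: 4.55
eef_pos: [0.4663, -0.0818, 0.2378]
eef_rot: [-0.626, 0.626, -0.33, 0.329]
wrist_force: [0.4, 0.1, -7.3]
opening: 0.601
```

>>> apply_moves:
  plan: "-0.42 0 0.37 0 -0.87 0 0; -0.38 0 0.41 0 -0.87 0 0; -0.34 0 0.45 0 -0.87 0 0; -0.29 0 0.48 0 -0.87 0 0; -0.24 0 0.51 0 -0.87 0 0"

```text
time_s: 5.05
eef_pos: [0.483, 0.0575, 0.2378]
eef_rot: [-0.689, 0.69, -0.157, 0.157]
wrist_force: [-0.2, -0.2, -6.3]
opening: 0.599
```

>>> apply_moves:
  plan: "-0.18 0 0.53 0 -0.87 0 0; -0.13 0 0.55 0 -0.87 0 0; -0.07 0 0.56 0 -0.87 0 0; -0.01 0 0.56 0 -0.87 0 0; 0.05 0 0.56 0 -0.87 0 0"

```text
time_s: 5.55
eef_pos: [0.4999, 0.1968, 0.2377]
eef_rot: [-0.707, 0.707, 0.026, -0.027]
wrist_force: [0.2, 0.3, -6.2]
opening: 0.598
```

Run:
```python
from h import *
ctrl.camera('top');ctrl.camera('top')
im=ctrl.camera('wrist'); cv2.imwrite('pics/w2.png',im[:,:,::-1])
o,p,R=state(); print(p,curyaw(),o['opening'],o['wrist_force'])
```

```text
[0.49981179 0.19707887 0.23759055] 0.07293602317499295 0.6038401912990844 [ 0.08245031 -0.09358825 -6.19514679]
```

View pics/w2.png

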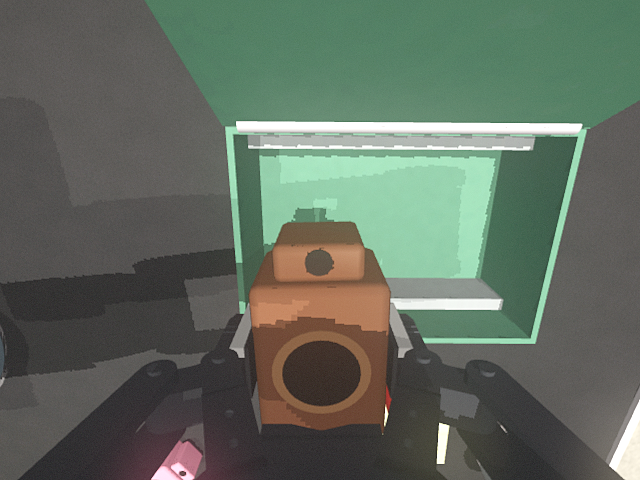

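Run:
```python
from h import *
c=ctrl.get_calibration('wrist')
print(back('wrist',[[232,127],[586,128],[537,343]],.11,c))
for q in [(.09,.13),(.09,-.13),(-.09,-.13)]: print(box(*q))
t=np.r_[box(0,.057),.030]
show(plan(t,yawdown(BY-np.pi/2),0,n=8),0)
```

```text
[[0.43098562 0.2789032  0.11      ]
 [0.68495874 0.29668774 0.11      ]
 [0.69949868 0.1167963  0.11      ]]
[0.42541208 0.27983828]
[0.68485958 0.29677922]
[0.69658792 0.11716172]
0.01 0.52 -0.01 -0.00 0.01 -0.00 0; 0.01 0.52 -0.01 -0.00 0.01 -0.00 0; 0.01 0.52 -0.01 -0.00 0.01 -0.00 0; 0.01 0.52 -0.01 -0.00 0.01 -0.00 0; 0.01 0.52 -0.01 -0.00 0.01 -0.00 0
0.01 0.52 -0.01 -0.00 0.01 -0.00 0; 0.01 0.52 -0.01 -0.00 0.01 -0.00 0; 0.01 0.52 -0.01 -0.00 0.01 -0.00 0; 0 0 0 0 0 0 0; 0 0 0 0 0 0 0
```

>>> apply_moves:
  plan: "0.01 0.52 -0.01 0 0.01 0 0; 0.01 0.52 -0.01 0 0.01 0 0; 0.01 0.52 -0.01 0 0.01 0 0; 0.01 0.52 -0.01 0 0.01 0 0; 0.01 0.52 -0.01 0 0.01 0 0"

```text
time_s: 6.2
eef_pos: [0.503, 0.1924, 0.107]
eef_rot: [-0.707, 0.707, 0.022, -0.022]
wrist_force: [1.1, 0.0, -6.3]
opening: 0.603
```

>>> apply_moves:
  plan: "0.01 0.52 -0.01 0 0.01 0 0; 0.01 0.52 -0.01 0 0.01 0 0; 0.01 0.5 -0.01 0 0.01 0 0; 0 0 0 0 0 0 0; 0 0 0 0 0 0 0"

```text
time_s: 6.7
eef_pos: [0.5046, 0.1913, 0.031]
eef_rot: [-0.707, 0.707, 0.021, -0.021]
wrist_force: [0.6, 0.4, -6.4]
opening: 0.603
```

>>> apply_moves:
  plan: "0 0.06 0 0 0 0 0; 0 0 0 0 0 0 0; 0 0 0 0 0 0 0.85; 0 0 0 0 0 0 0.85; 0 0 0 0 0 0 0.85"

```text
time_s: 7.2
eef_pos: [0.506, 0.1922, 0.0289]
eef_rot: [0.707, -0.707, -0.022, 0.021]
wrist_force: [-1.0, 0.5, -0.6]
opening: 0.849
```

>>> apply_moves:
  plan: "0 -0.8 0 0 0 0 0.85; 0 -0.9 0 0 0 0 0.85; 0 -0.9 0 0 0 0 0.85; 0 -0.9 0 0 0 0 0.85; 0 -0.9 0 0 0 0 0.85"

```text
time_s: 7.7
eef_pos: [0.5048, 0.1921, 0.2504]
eef_rot: [0.707, -0.707, -0.022, 0.021]
wrist_force: [1.2, 0.7, -0.6]
opening: 0.849
```

Run:
```python
from h import *
o,p,R=state(); print(p,curyaw(),o['opening'],o['wrist_force'])
im=ctrl.camera('top')
for k in blob('top','rust',.046,im)+blob('top','tan',.032,im)+blob('top','blue',.03,im):print(k)
t=np.array([.437,-.425,.15])
show(plan(t,yawdown(-.26-np.pi/2),.8),.8)
```

```text
[0.50482173 0.19207971 0.25037117] 0.0606809995843556 0.8487064087289997 [ 1.18479072  0.65740068 -0.60972899]
(0.5061, 0.1565, np.float64(0.026), 0.043, 0.037, [270, 240, 13, 15])
(0.437, -0.4306, np.float64(-0.263), 0.104, 0.064, [459, 256, 25, 36])
(1.1264, 0.1105, np.float64(-1.561), 0.664, 0.355, [194, 0, 208, 108])
(0.5704, -0.4507, np.float64(-0.778), 0.064, 0.062, [465, 220, 22, 21])
(0.5222, 0.0892, np.float64(0.022), 0.046, 0.021, [295, 235, 8, 16])
(0.5431, -0.5564, np.float64(-0.017), 0.034, 0.033, [505, 234, 12, 12])
(0.4361, -0.4379, np.float64(-0.255), 0.089, 0.045, [463, 259, 19, 29])
(0.4459, -0.3195, np.float64(1.111), 0.062, 0.062, [422, 260, 22, 21])
(0.3028, 0.9883, np.float64(0.081), 0.097, 0.015, [0, 293, 6, 33])
(-0.1072, 0.4609, np.float64(-0.889), 0.134, 0.054, [153, 445, 39, 29])
(0.5715, -0.2455, np.float64(-0.77), 0.064, 0.058, [398, 218, 22, 21])
(-0.099, 0.6433, np.float64(-1.547), 0.176, 0.109, [78, 429, 60, 39])
-0.12 0.12 -0.68 -0.01 0.88 0.00 0.8; -0.05 0.12 -0.69 -0.01 0.88 0.00 0.8; 0.02 0.12 -0.69 -0.01 0.88 0.00 0.8; 0.09 0.12 -0.68 -0.01 0.88 0.00 0.8; 0.17 0.12 -0.67 -0.01 0.88 0.00 0.8
0.24 0.12 -0.65 -0.01 0.88 0.00 0.8; 0.30 0.12 -0.62 -0.01 0.88 0.00 0.8; 0.37 0.12 -0.59 -0.01 0.88 0.00 0.8; 0.43 0.12 -0.54 -0.01 0.88 0.00 0.8; 0.48 0.12 -0.50 -0.01 0.88 0.00 0.8
0.53 0.12 -0.44 -0.01 0.88 0.00 0.8; 0.57 0.12 -0.39 -0.01 0.88 0.00 0.8; 0.61 0.12 -0.32 -0.01 0.88 0.00 0.8; 0.64 0.12 -0.26 -0.01 0.88 0.00 0.8; 0.66 0.12 -0.19 -0.01 0.88 0.00 0.8
0.68 0.12 -0.12 -0.01 0.88 0.00 0.8; 0.69 0.12 -0.05 -0.01 0.88 0.00 0.8; 0.69 0.12 0.03 -0.01 0.88 0.00 0.8; 0 0 0 0 0 0 0.8; 0 0 0 0 0 0 0.8
```

>>> apply_moves:
  plan: "-0.12 0.12 -0.68 0 0.88 0 0.8; -0.05 0.12 -0.69 0 0.88 0 0.8; 0.02 0.12 -0.69 0 0.88 0 0.8; 0.09 0.12 -0.68 0 0.88 0 0.8; 0.17 0.12 -0.67 0 0.88 0 0.8"

```text
time_s: 8.25
eef_pos: [0.4845, 0.0195, 0.218]
eef_rot: [0.688, -0.688, 0.165, -0.166]
wrist_force: [0.6, 0.1, -0.8]
opening: 0.799
```

>>> apply_moves:
  plan: "0.24 0.12 -0.65 0 0.88 0 0.8; 0.30 0.12 -0.62 0 0.88 0 0.8; 0.37 0.12 -0.59 0 0.88 0 0.8; 0.43 0.12 -0.54 0 0.88 0 0.8; 0.48 0.12 -0.50 0 0.88 0 0.8"

```text
time_s: 8.75
eef_pos: [0.4641, -0.1526, 0.188]
eef_rot: [-0.621, 0.621, -0.338, 0.339]
wrist_force: [-0.5, 0.1, -1.2]
opening: 0.799
```

>>> apply_moves:
  plan: "0.53 0.12 -0.44 0 0.88 0 0.8; 0.57 0.12 -0.39 0 0.88 0 0.8; 0.61 0.12 -0.32 0 0.88 0 0.8; 0.64 0.12 -0.26 0 0.88 0 0.8; 0.66 0.12 -0.19 0 0.88 0 0.8"

```text
time_s: 9.25
eef_pos: [0.4427, -0.3237, 0.1579]
eef_rot: [-0.511, 0.511, -0.489, 0.49]
wrist_force: [0.5, 0.7, 0.7]
opening: 0.799
```

>>> apply_moves:
  plan: "0.68 0.12 -0.12 0 0.88 0 0.8; 0.69 0.12 -0.05 0 0.88 0 0.8; 0.69 0.12 0.03 0 0.88 0 0.8; 0 0 0 0 0 0 0.8; 0 0 0 0 0 0 0.8"

```text
time_s: 9.75
eef_pos: [0.4295, -0.4252, 0.1395]
eef_rot: [0.428, -0.428, 0.563, -0.563]
wrist_force: [-0.5, 0.2, 0.2]
opening: 0.806
```

Run:
```python
from h import *
ctrl.camera('top')
o,p,R=state(); print(p,curyaw(),o['dq'])
c=ctrl.get_calibration('wrist'); im=ctrl.camera('wrist'); cv2.imwrite('pics/w3.png',im[:,:,::-1])
for k in blob('wrist','rust',.046,im,c,500)+blob('wrist','tan',.032,im,c,500): print(k)
```

```text
[ 0.42978447 -0.42439785  0.13966694] -1.839380140176526 [ 0.01995096 -0.01466228  0.01227699 -0.0004737   0.00137048  0.00233071]
(0.4401, -0.4328, np.float64(-0.265), 0.099, 0.051, [293, 167, 76, 138])
(0.5678, -0.4482, np.float64(1.301), 0.042, 0.037, [266, 0, 70, 70])
(0.5572, -0.4498, np.float64(-1.496), 0.059, 0.04, [253, 0, 97, 91])
(0.5398, -0.5527, np.float64(1.301), 0.041, 0.035, [444, 0, 69, 67])
(0.4348, -0.4306, np.float64(-0.26), 0.101, 0.051, [293, 172, 71, 132])
(0.4497, -0.3219, np.float64(-0.884), 0.071, 0.059, [142, 219, 88, 83])
```

View pics/w3.png

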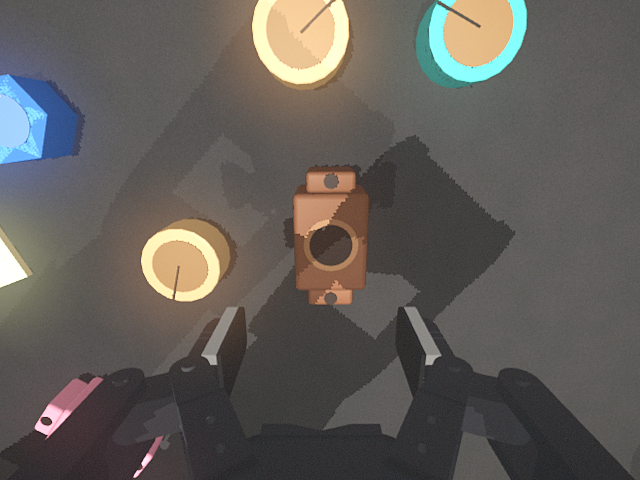

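Run:
```python
from h import *
show(plan([.439,-.431,.022],yawdown(-.265-np.pi/2),claw=0.8,n=4),0.8)
```

```text
0.02 0.59 0.05 0.00 -0.01 -0.00 0.8; 0.02 0.59 0.05 0.00 -0.01 -0.00 0.8; 0.02 0.59 0.05 0.00 -0.01 -0.00 0.8; 0.02 0.59 0.05 0.00 -0.01 -0.00 0.8; 0 0 0 0 0 0 0.8
```

>>> apply_moves:
  plan: "0.02 0.59 0.05 0 0 0 0.8; 0.02 0.59 0.05 0 0 0 0.8; 0.02 0.59 0.05 0 0 0 0.8; 0.02 0.59 0.05 0 0 0 0.8; 0 0 0 0 0 0 0.8"

```text
time_s: 10.35
eef_pos: [0.437, -0.4274, 0.0179]
eef_rot: [0.429, -0.429, 0.565, -0.559]
wrist_force: [-0.2, 0.2, -0.3]
opening: 0.801
```

>>> apply_moves:
  plan: "0 0 0 0 0 0 0.8; 0 0 0 0 0 0 0; 0 0 0 0 0 0 0; 0 0 0 0 0 0 0; 0 0 0 0 0 0 0"

```text
time_s: 10.85
eef_pos: [0.4396, -0.4334, 0.0248]
eef_rot: [-0.428, 0.429, -0.561, 0.564]
wrist_force: [-1.6, -0.8, 7.3]
opening: 0.6
```

Run:
```python
from h import *
o,p,R=state(); print(p,o['opening'])
u=np.r_[p[:2],.24]
show(plan(u,None,0),0)
t=np.r_[box(0,-.057),.24]; print(t)
show(plan(t,yawdown(BY-np.pi/2),0,start=(u,R)),0)
```

```text
[ 0.43955108 -0.43338424  0.02478235] 0.6003807538368767
0.00 -0.86 0.00 0.00 0.00 0.00 0; 0.00 -0.86 0.00 0.00 0.00 0.00 0; 0.00 -0.86 0.00 0.00 0.00 0.00 0; 0.00 -0.86 0.00 0.00 0.00 0.00 0; 0.00 -0.86 0.00 0.00 0.00 0.00 0
[0.61787887 0.20221398 0.24      ]
-0.73 -0.00 0.00 0.00 -0.88 0.00 0; -0.73 -0.00 0.08 0.00 -0.88 0.00 0; -0.72 -0.00 0.16 0.00 -0.88 0.00 0; -0.70 -0.00 0.23 0.00 -0.88 0.00 0; -0.67 -0.00 0.30 0.00 -0.88 0.00 0
-0.63 -0.00 0.37 0.00 -0.88 0.00 0; -0.59 -0.00 0.44 0.00 -0.88 0.00 0; -0.54 -0.00 0.50 0.00 -0.88 0.00 0; -0.48 -0.00 0.55 0.00 -0.88 0.00 0; -0.42 -0.00 0.60 0.00 -0.88 0.00 0
-0.36 -0.00 0.64 0.00 -0.88 0.00 0; -0.29 -0.00 0.67 0.00 -0.88 0.00 0; -0.21 -0.00 0.70 0.00 -0.88 0.00 0; -0.14 -0.00 0.72 0.00 -0.88 0.00 0; -0.06 -0.00 0.73 0.00 -0.88 0.00 0
0.02 0.00 0.73 0.00 -0.88 0.00 0; 0.09 0.00 0.73 0.00 -0.88 0.00 0; 0.17 0.00 0.71 0.00 -0.88 0.00 0; 0 0 0 0 0 0 0; 0 0 0 0 0 0 0
```

>>> apply_moves:
  plan: "0 -0.86 0 0 0 0 0; 0 -0.86 0 0 0 0 0; 0 -0.86 0 0 0 0 0; 0 -0.86 0 0 0 0 0; 0 -0.86 0 0 0 0 0"

```text
time_s: 11.35
eef_pos: [0.4377, -0.43, 0.2375]
eef_rot: [0.429, -0.428, 0.564, -0.562]
wrist_force: [0.7, -1.3, -8.1]
opening: 0.595
```

>>> apply_moves:
  plan: "-0.73 0 0 0 -0.88 0 0; -0.73 0 0.08 0 -0.88 0 0; -0.72 0 0.16 0 -0.88 0 0; -0.70 0 0.23 0 -0.88 0 0; -0.67 0 0.30 0 -0.88 0 0"

```text
time_s: 11.85
eef_pos: [0.4868, -0.252, 0.2359]
eef_rot: [0.561, -0.561, 0.431, -0.429]
wrist_force: [0.7, 0.8, -7.5]
opening: 0.595
```

>>> apply_moves:
  plan: "-0.63 0 0.37 0 -0.88 0 0; -0.59 0 0.44 0 -0.88 0 0; -0.54 0 0.50 0 -0.88 0 0; -0.48 0 0.55 0 -0.88 0 0; -0.42 0 0.60 0 -0.88 0 0"

```text
time_s: 12.35
eef_pos: [0.5367, -0.0761, 0.236]
eef_rot: [0.654, -0.654, 0.27, -0.268]
wrist_force: [0.7, 0.7, -8.0]
opening: 0.597
```

>>> apply_moves:
  plan: "-0.36 0 0.64 0 -0.88 0 0; -0.29 0 0.67 0 -0.88 0 0; -0.21 0 0.70 0 -0.88 0 0; -0.14 0 0.72 0 -0.88 0 0; -0.06 0 0.73 0 -0.88 0 0"

```text
time_s: 12.85
eef_pos: [0.5863, 0.0997, 0.2358]
eef_rot: [0.702, -0.701, 0.09, -0.088]
wrist_force: [-0.1, -0.4, -6.9]
opening: 0.595
```

>>> apply_moves:
  plan: "0.02 0 0.73 0 -0.88 0 0; 0.09 0 0.73 0 -0.88 0 0; 0.17 0 0.71 0 -0.88 0 0; 0 0 0 0 0 0 0; 0 0 0 0 0 0 0"

```text
time_s: 13.35
eef_pos: [0.6163, 0.2043, 0.2354]
eef_rot: [-0.707, 0.707, 0.021, -0.023]
wrist_force: [0.9, -1.0, -7.6]
opening: 0.595
```

Run:
```python
from h import *
im=ctrl.camera('wrist'); cv2.imwrite('pics/w4.png',im[:,:,::-1])
o,p,R=state(); print(p,curyaw(),o['opening'],o['wrist_force'])
t=np.r_[box(0,-.057),.034]
show(plan(t,yawdown(BY-np.pi/2),0,n=8),0)
```

```text
[0.6165143  0.20335646 0.23559068] 0.06049534995222812 0.6016683470860038 [ 0.91241588  0.09248472 -7.68511042]
0.00 0.50 -0.00 0.00 -0.00 -0.00 0; 0.00 0.50 -0.00 0.00 -0.00 -0.00 0; 0.00 0.50 -0.00 0.00 -0.00 -0.00 0; 0.00 0.50 -0.00 0.00 -0.00 -0.00 0; 0.00 0.50 -0.00 0.00 -0.00 -0.00 0
0.00 0.50 -0.00 0.00 -0.00 -0.00 0; 0.00 0.50 -0.00 0.00 -0.00 -0.00 0; 0.00 0.50 -0.00 0.00 -0.00 -0.00 0; 0 0 0 0 0 0 0; 0 0 0 0 0 0 0
```

View pics/w4.png

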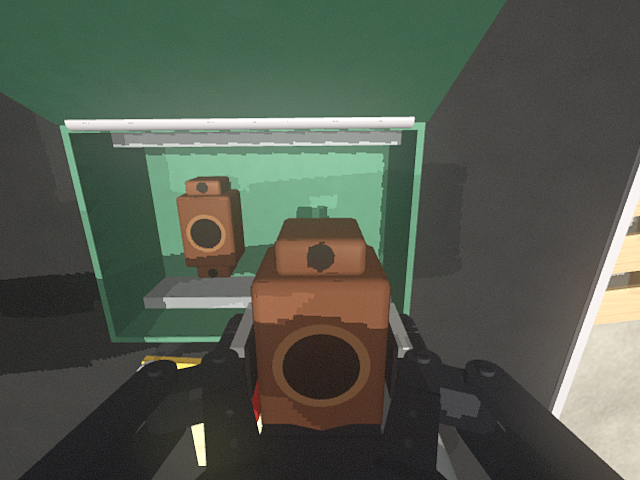

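>>> apply_moves:
  plan: "0 0.5 0 0 0 0 0; 0 0.5 0 0 0 0 0; 0 0.5 0 0 0 0 0; 0 0.5 0 0 0 0 0; 0 0.5 0 0 0 0 0"

```text
time_s: 13.9
eef_pos: [0.6172, 0.2018, 0.1107]
eef_rot: [-0.707, 0.707, 0.02, -0.021]
wrist_force: [0.3, 0.2, -6.8]
opening: 0.601
```

>>> apply_moves:
  plan: "0 0.5 0 0 0 0 0; 0 0.5 0 0 0 0 0; 0 0.5 0 0 0 0 0; 0 0.1 0 0 0 0 0; 0 0 0 0 0 0 0"

```text
time_s: 14.4
eef_pos: [0.617, 0.2022, 0.0314]
eef_rot: [-0.707, 0.707, 0.02, -0.022]
wrist_force: [0.1, -1.2, -8.0]
opening: 0.596
```

>>> apply_moves:
  plan: "0 0 0 0 0 0 0; 0 0 0 0 0 0 0.85; 0 0 0 0 0 0 0.85; 0 0 0 0 0 0 0.85; 0 0 0 0 0 0 0.85"

```text
time_s: 14.9
eef_pos: [0.6168, 0.2032, 0.0328]
eef_rot: [-0.707, 0.707, 0.021, -0.022]
wrist_force: [-7.1, -1.3, -0.7]
opening: 0.85
```

>>> apply_moves:
  plan: "0 -0.8 0 0 0 0 0.85; 0 -0.9 0 0 0 0 0.85; 0 -0.9 0 0 0 0 0.85; 0 -0.9 0 0 0 0 0.85; 0 -0.9 0 0 0 0 0.85"

```text
time_s: 15.4
eef_pos: [0.6185, 0.2036, 0.2566]
eef_rot: [0.707, -0.707, -0.023, 0.02]
wrist_force: [0.9, 0.6, -0.8]
opening: 0.847
```

Run:
```python
from h import *
ctrl.camera('top')
c=ctrl.get_calibration('wrist'); im=ctrl.camera('wrist'); cv2.imwrite('pics/w5.png',im[:,:,::-1])
o,p,R=state(); print(p,curyaw(),o['opening'],o['wrist_force'])
t=np.array([.577,-.085,.15])
u=np.array([.577,.03,.24])
a=plan(t,yawdown(1.667-np.pi/2),1.0); show(a,1.0)
```

```text
[0.62256426 0.20425491 0.26372991] 0.06072747530094198 0.8508698357132051 [0.53231832 0.00346624 0.0443162 ]
-0.19 0.32 -0.82 -0.00 -0.04 0.02 1; -0.19 0.32 -0.82 -0.00 -0.04 0.02 1; -0.19 0.32 -0.82 -0.00 -0.04 0.02 1; -0.20 0.32 -0.81 -0.00 -0.04 0.02 1; -0.20 0.32 -0.81 -0.00 -0.04 0.02 1
-0.20 0.32 -0.81 -0.00 -0.04 0.02 1; -0.21 0.32 -0.81 -0.00 -0.04 0.02 1; 0 0 0 0 0 0 1; 0 0 0 0 0 0 1; 0 0 0 0 0 0 1
```

View pics/w5.png

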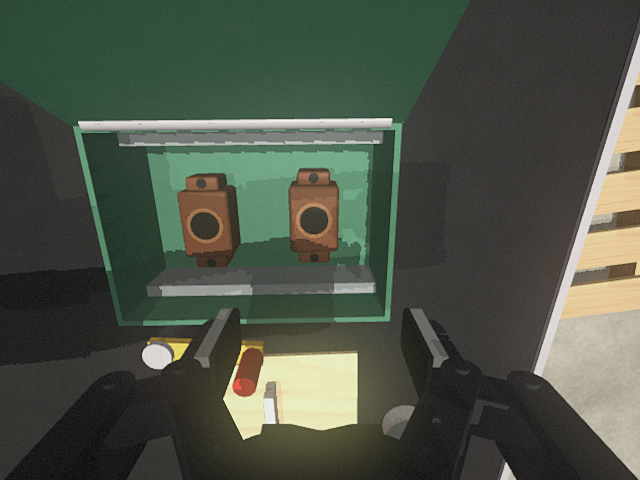

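>>> apply_moves:
  plan: "-0.19 0.2 -0.82 0 -0.04 0.02 1; -0.19 0.2 -0.82 0 -0.04 0.02 1; -0.19 0.3 -0.82 0 -0.04 0.02 1; -0.20 0.4 -0.81 0 -0.04 0.02 1; -0.20 0.4 -0.81 0 -0.04 0.02 1"

```text
time_s: 16.0
eef_pos: [0.584, -0.0052, 0.1787]
eef_rot: [-0.706, 0.707, 0.027, -0.033]
wrist_force: [0.5, 0.2, -0.4]
opening: 1.001
```

>>> apply_moves:
  plan: "-0.20 0.4 -0.81 0 -0.04 0.02 1; -0.21 0.34 -0.81 0 -0.04 0.02 1; 0 0 0 0 0 0 1; 0 0 0 0 0 0 1; 0 0 0 0 0 0 1"

```text
time_s: 16.5
eef_pos: [0.5704, -0.0855, 0.1418]
eef_rot: [-0.706, 0.707, 0.028, -0.038]
wrist_force: [0.3, 0.1, 0.2]
opening: 1.0
```

Run:
```python
from h import *
c=ctrl.get_calibration('wrist'); im=ctrl.camera('wrist'); cv2.imwrite('pics/w6.png',im[:,:,::-1])
o,p,R=state(); print(p,curyaw(),o['opening'],o['dq'])
np.savez('w6.npz',**c)
```

```text
[ 0.57043051 -0.08517517  0.14175028] 0.09542266196525877 0.9984259787936659 [ 0.00926315  0.0003027   0.00333947 -0.00145061  0.0011037  -0.00116098]
```

View pics/w6.png

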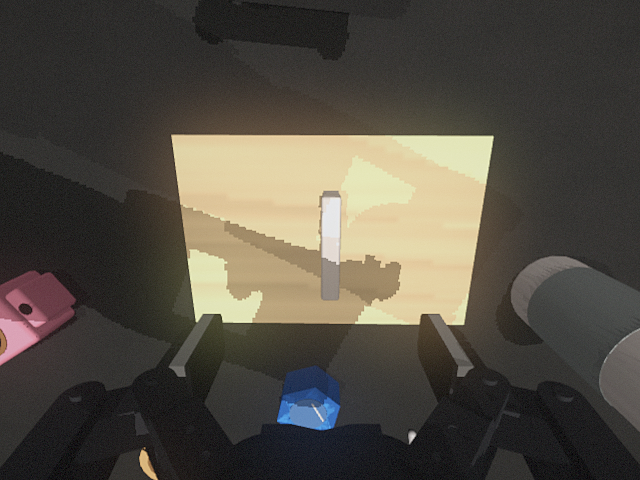

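Run:
```python
from h import *
np.set_printoptions(precision=4,suppress=True)
c=dict(np.load('w6.npz'))
X=back('w',[[172,135],[493,136],[468,325],[196,324]],.006,c); print(X, X.mean(0))
d=X[1]-X[0]; e=X[2]-X[3]; print('y-edge yaw',np.arctan2(d[1],d[0]),np.arctan2(e[1],e[0]))
print('grip',back('w',[[330.5,195],[330,299]],.040,c))
```

```text
[[ 0.4509 -0.0155  0.006 ]
 [ 0.6895  0.0063  0.006 ]
 [ 0.7083 -0.1532  0.006 ]
 [ 0.4651 -0.1772  0.006 ]] [ 0.5785 -0.0849  0.006 ]
y-edge yaw 0.091390741955216 0.09804636933542979
grip [[ 0.5729 -0.0431  0.04  ]
 [ 0.5808 -0.1225  0.04  ]]
```

Run:
```python
from h import *
show(plan([.5775,-.0835,.027],yawdown(.094),claw=0.6,n=4),0.6)
```

```text
0.04 0.57 0.01 0.00 0.00 -0.03 0.6; 0.04 0.57 0.01 0.00 0.00 -0.03 0.6; 0.04 0.57 0.01 0.00 0.00 -0.03 0.6; 0.04 0.57 0.01 0.00 0.00 -0.03 0.6; 0 0 0 0 0 0 0.6
```

>>> apply_moves:
  plan: "0.04 0.57 0.01 0 0 -0.03 0.6; 0.04 0.57 0.01 0 0 -0.03 0.6; 0.04 0.57 0.01 0 0 -0.03 0.6; 0.04 0.57 0.01 0 0 -0.03 0.6; 0 0 0 0 0 0 0.6"

```text
time_s: 17.05
eef_pos: [0.5735, -0.0809, 0.0231]
eef_rot: [0.707, -0.705, -0.031, 0.037]
wrist_force: [-0.2, 0.0, -0.7]
opening: 0.596
```

>>> apply_moves:
  plan: "0 0 0 0 0 0 0.6; 0 0 0 0 0 0 0; 0 0 0 0 0 0 0; 0 0 0 0 0 0 0; 0 0 0 0 0 0 0"

```text
time_s: 17.55
eef_pos: [0.5771, -0.0837, 0.0281]
eef_rot: [-0.706, 0.707, 0.033, -0.033]
wrist_force: [-0.7, 1.2, 7.1]
opening: 0.148
```

Run:
```python
from h import *
o,p,R=state(); print(p,curyaw(),o['opening'],o['wrist_force'],R.as_matrix()[:,1])
```

```text
[ 0.57708674 -0.08371204  0.02814625] 0.09419364688873565 0.14780290308986346 [-0.73415112  1.18634341  7.14979306] [ 3.46486257e-04 -8.19140623e-04 -9.99999604e-01]
```

Run:
```python
from h import *
o,p,R=state()
u=np.r_[p[:2],.25]
show(plan(u,None,0),0)
t=np.array([.5615,.1985,.25])
show(plan(t,yawdown(.065),0,start=(u,R),per=.035),0)
```

```text
0.00 -0.89 -0.00 0.00 0.00 0.00 0; 0.00 -0.89 -0.00 0.00 0.00 0.00 0; 0.00 -0.89 -0.00 0.00 0.00 0.00 0; 0.00 -0.89 -0.00 0.00 0.00 0.00 0; 0.00 -0.89 -0.00 0.00 0.00 0.00 0
0.02 -0.00 0.63 0.00 0.03 0.00 0; 0.02 -0.00 0.63 0.00 0.03 0.00 0; 0.02 -0.00 0.63 0.00 0.03 0.00 0; 0.02 -0.00 0.63 0.00 0.03 0.00 0; 0.02 -0.00 0.63 0.00 0.03 0.00 0
0.01 -0.00 0.63 0.00 0.03 0.00 0; 0.01 -0.00 0.63 0.00 0.03 0.00 0; 0.01 -0.00 0.63 0.00 0.03 0.00 0; 0.01 -0.00 0.63 0.00 0.03 0.00 0; 0 0 0 0 0 0 0
```

Lift gently first, then over.

>>> apply_moves:
  plan: "0 -0.4 0 0 0 0 0; 0 -0.5 0 0 0 0 0; 0 -0.5 0 0 0 0 0; 0 -0.5 0 0 0 0 0; 0 -0.5 0 0 0 0 0"

```text
time_s: 18.05
eef_pos: [0.5758, -0.0833, 0.1473]
eef_rot: [0.706, -0.706, -0.032, 0.034]
wrist_force: [1.3, -0.9, -2.5]
opening: 0.148
```

>>> apply_moves:
  plan: "0 -0.5 0 0 0 0 0; 0 -0.5 0 0 0 0 0; 0 -0.5 0 0 0 0 0; 0 -0.5 0 0 0 0 0; 0 0 0 0 0 0 0"

```text
time_s: 18.55
eef_pos: [0.5783, -0.0841, 0.2505]
eef_rot: [-0.705, 0.707, 0.035, -0.032]
wrist_force: [1.2, 0.1, -2.8]
opening: 0.146
```

Run:
```python
from h import *
o,p,R=state(); print(p,curyaw(),o['opening'],o['wrist_force'],o['torque'])
im=ctrl.camera('wrist'); cv2.imwrite('pics/w7.png',im[:,:,::-1])
```

```text
[ 0.57829755 -0.08407112  0.25050901] 0.09412668118327383 0.14636402679289276 [ 1.15264835  0.06925341 -2.75141676] [ 0.00304139 -0.04204245  0.00730927]
```

View pics/w7.png

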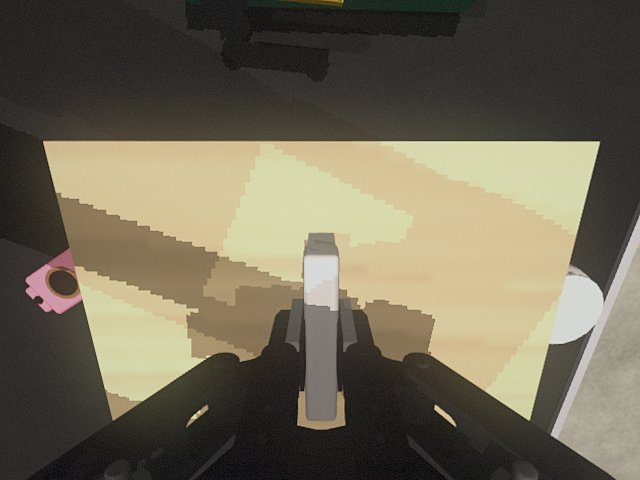

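>>> apply_moves:
  plan: "0.02 0 0.5 0 0.03 0 0; 0.02 0 0.65 0 0.03 0 0; 0.02 0 0.65 0 0.03 0 0; 0.02 0 0.65 0 0.03 0 0; 0.02 0 0.65 0 0.03 0 0"

```text
time_s: 19.1
eef_pos: [0.5665, 0.0727, 0.2437]
eef_rot: [0.707, -0.706, -0.025, 0.029]
wrist_force: [-0.4, -1.1, -2.6]
opening: 0.148
```

>>> apply_moves:
  plan: "0.01 0 0.65 0 0.03 0 0; 0.01 0 0.65 0 0.03 0 0; 0.01 0 0.65 0 0.03 0 0; 0 0 0.62 0 0.03 0 0; 0 0 0 0 0 0 0"

```text
time_s: 19.6
eef_pos: [0.5584, 0.2031, 0.2437]
eef_rot: [0.707, -0.706, -0.021, 0.025]
wrist_force: [0.7, -0.8, -2.6]
opening: 0.15
```

Run:
```python
from h import *
np.set_printoptions(precision=4,suppress=True)
ctrl.camera('top');
c=ctrl.get_calibration('wrist'); im=ctrl.camera('wrist'); cv2.imwrite('pics/w8.png',im[:,:,::-1])
o,p,R=state(); print(p,curyaw(),o['opening'],o['wrist_force'],R.as_matrix()[:,1])
np.savez('w8.npz',**c)
im=ctrl.camera('top'); cv2.imwrite('pics/t8.png',cv2.resize(im[150:290,170:390,::-1],None,fx=3.6,fy=3.6,interpolation=cv2.INTER_CUBIC))
```

```text
[0.5592 0.2001 0.2441] 0.06349237014999896 0.14859993623202952 [ 0.4159  1.0442 -2.2174] [-0.0055 -0.0009 -1.    ]
```

View pics/w8.png

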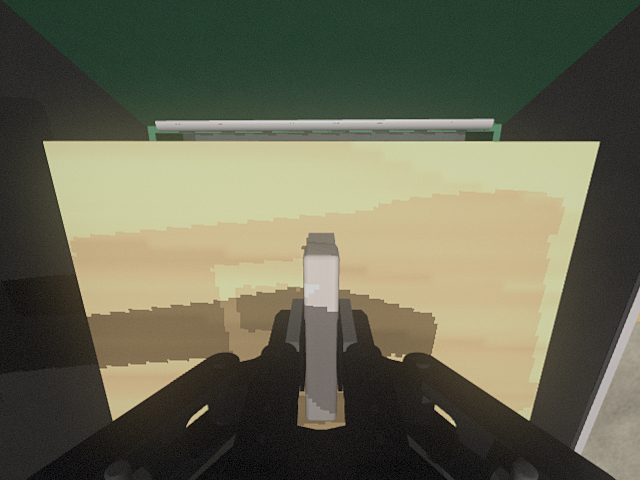

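View pics/t8.png

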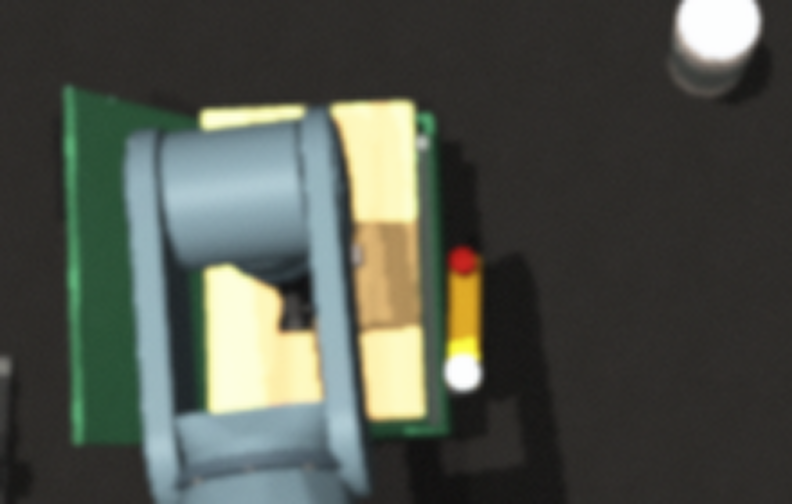

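Run:
```python
from h import *
np.set_printoptions(precision=4,suppress=True)
c=dict(np.load('w8.npz'))
X=back('w',[[149,127],[501,125]],.11,c); m=X.mean(0); d=X[1]-X[0]; a=np.arctan2(d[1],d[0]); print(X,m,'yaw',a,np.linalg.norm(d))
print('centre est', m[:2]-0.09*np.array([-np.sin(a),np.cos(a)]))
# board at underside height
B=back('w',[[44,141],[600,141]],.2437-.028+.006,c); d=B[1]-B[0];a=np.arctan2(d[1],d[0]); print('board edge',B,'yaw',a, np.linalg.norm(d)); m=B.mean(0)
print('board centre',m[:2]-0.08*np.array([-np.sin(a),np.cos(a)]))
print(proj('w',[[.561,.1985,.11]],c))
show(plan([.5615,.1985,.15],yawdown(.065),0,n=5),0)
```

```text
[[0.4272 0.2796 0.11  ]
 [0.6853 0.2977 0.11  ]] [0.5562 0.2887 0.11  ] yaw 0.06978573691205896 0.25878321937934634
centre est [0.5625 0.1989]
board edge [[0.4348 0.273  0.2217]
 [0.6745 0.2885 0.2217]] yaw 0.06462918913660368 0.24021025800780205
board centre [0.5598 0.2009]
[[322.7578 242.8201]]
0.01 0.38 -0.00 0.00 -0.00 -0.01 0; 0.01 0.38 -0.00 0.00 -0.00 -0.01 0; 0.01 0.38 -0.00 0.00 -0.00 -0.01 0; 0.01 0.38 -0.00 0.00 -0.00 -0.01 0; 0.01 0.38 -0.00 0.00 -0.00 -0.01 0
```

>>> apply_moves:
  plan: "0.01 0.38 0 0 0 -0.01 0; 0.01 0.38 0 0 0 -0.01 0; 0.01 0.38 -0.01 0 0 -0.01 0; 0.01 0.38 0 0 0 -0.01 0; 0.01 0.38 0 0 0 -0.01 0"

```text
time_s: 20.25
eef_pos: [0.5628, 0.1978, 0.1498]
eef_rot: [-0.707, 0.707, 0.022, -0.02]
wrist_force: [-0.4, 0.1, -3.1]
opening: 0.15
```

Run:
```python
from h import *
np.set_printoptions(precision=4,suppress=True)
ctrl.camera('top');ctrl.camera('top');ctrl.camera('top')
c=ctrl.get_calibration('wrist'); im=ctrl.camera('wrist'); cv2.imwrite('pics/w9.png',im[:,:,::-1])
o,p,R=state(); print(p,curyaw(),o['opening'],o['wrist_force'],R.as_matrix()[:,1])
show(plan([.562,.1987,.090],yawdown(.066),0,n=5),0)
```

```text
[0.5627 0.1984 0.1509] 0.0604315026919161 0.14642012591674813 [ 0.6448 -0.0409 -1.5654] [ 0.0023  0.0001 -1.    ]
-0.00 0.24 0.00 0.00 -0.01 0.00 0; -0.00 0.24 0.00 0.00 -0.01 0.00 0; -0.00 0.24 0.00 0.00 -0.01 0.00 0; -0.00 0.24 0.00 0.00 -0.01 0.00 0; -0.00 0.24 0.00 0.00 -0.01 0.00 0
```

View pics/w9.png

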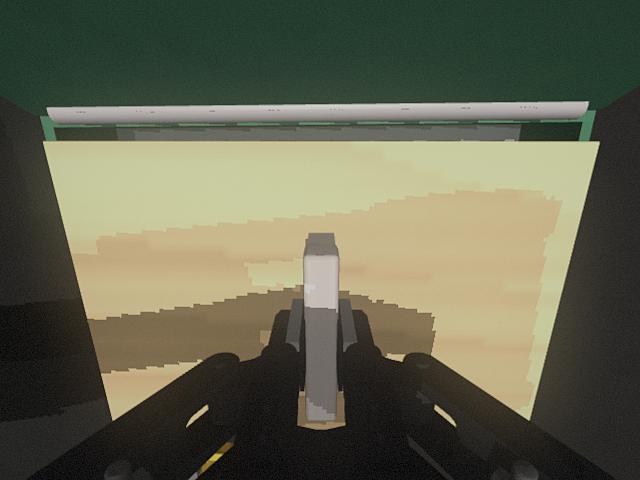

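>>> apply_moves:
  plan: "-0.01 0.24 0 0 -0.02 0 0; -0.01 0.24 0 0 -0.02 0 0; -0.01 0.24 0 0 -0.02 0 0; 0 0.24 0 0 0 0 0; 0 0.2 0 0 0 0 0"

```text
time_s: 20.95
eef_pos: [0.561, 0.1994, 0.0917]
eef_rot: [0.707, -0.707, -0.025, 0.024]
wrist_force: [-0.1, 0.3, -1.5]
opening: 0.152
```

>>> apply_moves:
  plan: "0 0.08 0 0 0 0 0; 0 0 0 0 0 0 0; 0 0 0 0 0 0 0; 0 0 0 0 0 0 0; 0 0 0 0 0 0 0"

```text
time_s: 21.45
eef_pos: [0.5621, 0.1995, 0.0899]
eef_rot: [0.707, -0.707, -0.026, 0.023]
wrist_force: [-0.8, -0.3, -2.6]
opening: 0.146
```

Run:
```python
from h import *
np.set_printoptions(precision=4,suppress=True)
c=ctrl.get_calibration('wrist'); im=ctrl.camera('wrist'); cv2.imwrite('pics/w10.png',im[:,:,::-1])
o,p,R=state(); print(p,curyaw(),o['opening'],o['wrist_force'],R.as_matrix()[:,1])
```

```text
[0.5619 0.1995 0.0898] 0.06906222087021281 0.15064295031628505 [ 0.324  -0.3886 -2.223 ] [ 0.0046  0.0005 -1.    ]
```

View pics/w10.png

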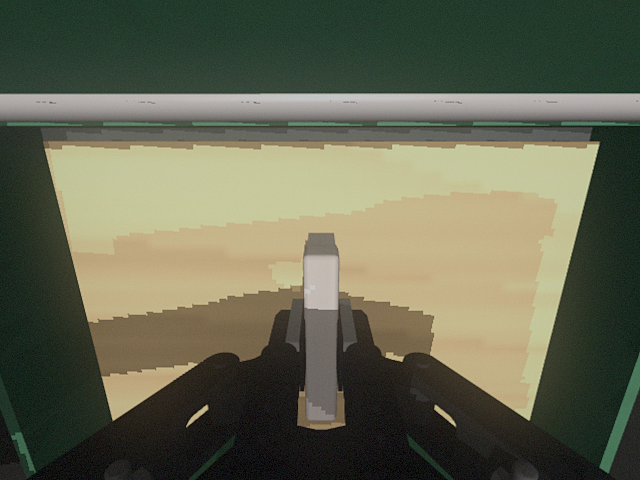

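>>> apply_moves:
  plan: "0 0.06 0 0 0 0 0; 0 0 0 0 0 0 0; 0 0 0 0 0 0 0; 0 0 0 0 0 0 0.5; 0 0 0 0 0 0 0.5"

```text
time_s: 22.0
eef_pos: [0.5618, 0.1994, 0.0866]
eef_rot: [0.707, -0.707, -0.026, 0.023]
wrist_force: [0.7, 0.2, 0.1]
opening: 0.48
```

>>> apply_moves:
  plan: "0 0 0 0 0 0 0.5; 0 -0.5 0 0 0 0 0.5; 0 -0.8 0 0 0 0 0.5; 0 -0.8 0 0 0 0 0.5; 0 -0.8 0 0 0 0 0.5"

```text
time_s: 22.5
eef_pos: [0.5608, 0.1993, 0.2328]
eef_rot: [0.707, -0.707, -0.026, 0.023]
wrist_force: [0.3, 0.9, 0.5]
opening: 0.502
```

Run:
```python
from h import *
np.set_printoptions(precision=4,suppress=True)
ctrl.camera('top');ctrl.camera('top')
c=ctrl.get_calibration('wrist'); im=ctrl.camera('wrist'); cv2.imwrite('pics/w11.png',im[:,:,::-1])
o,p,R=state(); print(p,curyaw(),o['opening'],o['wrist_force'],R.as_matrix()[:,1])
im=ctrl.camera('top'); cv2.imwrite('pics/t11.png',im[:,:,::-1])
for k in blob('top','tan',.032,im)+blob('top','blue',.03,im):print(k)
```

```text
[0.5632 0.1997 0.2353] 0.0691230583424884 0.49664493583222946 [-0.001   0.5073 -1.3232] [ 0.0111  0.0015 -0.9999]
(1.1264, 0.1105, np.float64(-1.561), 0.664, 0.355, [194, 0, 208, 108])
(0.571, 0.1499, np.float64(0.119), 0.246, 0.065, [266, 187, 25, 81])
(0.5704, -0.4507, np.float64(-0.778), 0.064, 0.062, [465, 220, 22, 21])
(0.5422, 0.0896, np.float64(0.022), 0.068, 0.022, [295, 225, 8, 23])
(0.5431, -0.5564, np.float64(-0.017), 0.034, 0.033, [505, 234, 12, 12])
(0.446, -0.3195, np.float64(-0.777), 0.063, 0.061, [422, 260, 22, 21])
(0.2983, 0.9879, np.float64(0.081), 0.106, 0.015, [0, 293, 6, 36])
(0.5715, -0.2455, np.float64(-0.77), 0.064, 0.058, [398, 218, 22, 21])
(-0.099, 0.6432, np.float64(-1.547), 0.176, 0.109, [78, 429, 60, 39])
```

View pics/w11.png

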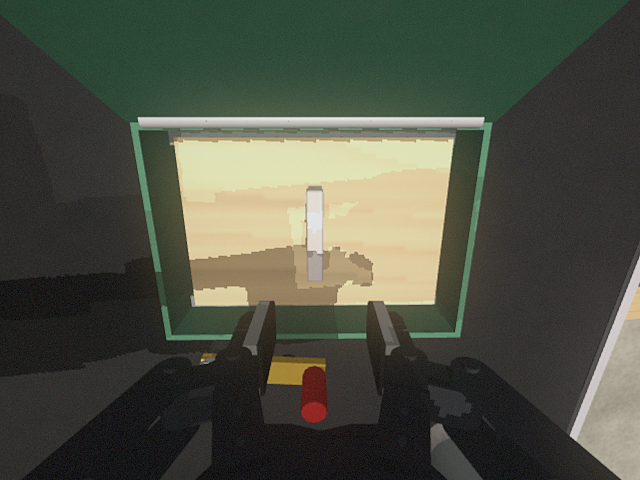

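View pics/t11.png

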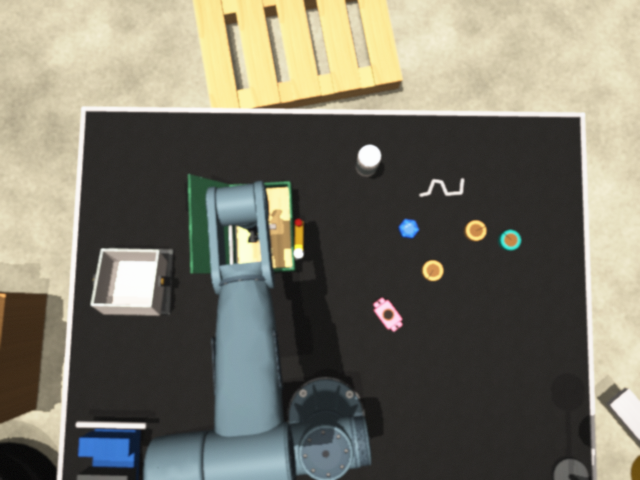

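Run:
```python
from h import *
o,p,R=state()
show(plan([.572,-.245,.17],yawdown(-.40),1.0),1.0)
```

```text
-0.04 0.12 -0.89 -0.00 0.39 0.01 1; 0.00 0.12 -0.89 -0.00 0.39 0.01 1; 0.04 0.13 -0.89 -0.00 0.39 0.01 1; 0.08 0.13 -0.89 -0.00 0.39 0.01 1; 0.13 0.13 -0.88 -0.00 0.39 0.01 1
0.17 0.13 -0.87 -0.00 0.39 0.01 1; 0.21 0.13 -0.86 -0.00 0.39 0.01 1; 0.25 0.13 -0.85 -0.00 0.39 0.01 1; 0.29 0.13 -0.84 -0.00 0.39 0.01 1; 0.33 0.13 -0.83 -0.00 0.39 0.01 1
```

>>> apply_moves:
  plan: "-0.04 0 -0.89 0 0.39 0.01 1; 0 0 -0.89 0 0.39 0.01 1; 0.04 0.1 -0.89 0 0.39 0.01 1; 0.08 0.15 -0.89 0 0.39 0.01 1; 0.13 0.15 -0.88 0 0.39 0.01 1"

```text
time_s: 23.2
eef_pos: [0.5648, -0.0247, 0.209]
eef_rot: [0.705, -0.704, 0.061, -0.057]
wrist_force: [1.3, -0.5, -0.5]
opening: 1.003
```

>>> apply_moves:
  plan: "0.17 0.18 -0.87 0 0.39 0.01 1; 0.21 0.18 -0.86 0 0.39 0.01 1; 0.25 0.18 -0.85 0 0.39 0.01 1; 0.29 0.18 -0.84 0 0.39 0.01 1; 0.33 0.18 -0.83 0 0.39 0.01 1"

```text
time_s: 23.7
eef_pos: [0.5706, -0.2463, 0.1632]
eef_rot: [0.694, -0.692, 0.145, -0.137]
wrist_force: [-0.2, -0.1, 0.9]
opening: 0.998
```

Run:
```python
from h import *
np.set_printoptions(precision=4,suppress=True)
for i in range(4): ctrl.camera('top')
c=ctrl.get_calibration('wrist'); im=ctrl.camera('wrist'); cv2.imwrite('pics/w12.png',im[:,:,::-1])
np.savez('w12.npz',**c)
o,p,R=state(); print(p,curyaw(),o['opening'],R.as_matrix()[:,1],o['dq'])
for k in blob('wrist','blue',.03,im,c,500):print(k)
```

```text
[ 0.571  -0.2443  0.1641] -0.3992376253549014 1.002371908199889 [-0.0108  0.0047 -0.9999] [ 0.0285 -0.0234  0.0007  0.0005  0.0009  0.0005]
```

View pics/w12.png

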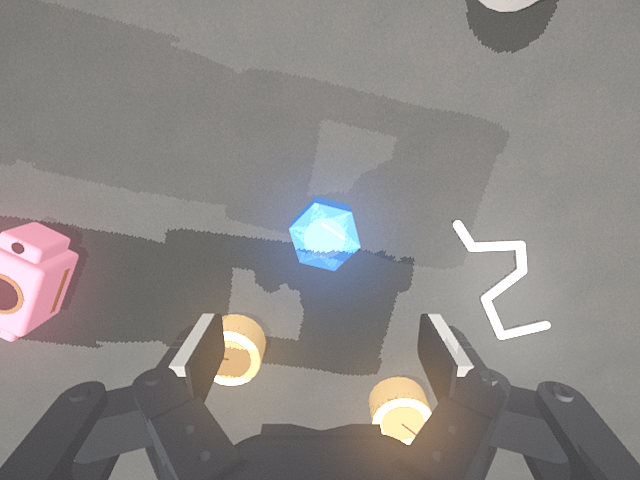

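```bash
cat > hexf.py <<'E'
from h import *
from scipy.optimize import minimize
def hexfit(im,c,roi=None):
    h=cv2.cvtColor(im,cv2.COLOR_RGB2HSV).astype(int); H,S,V=h[...,0],h[...,1],h[...,2]
    m=((H>90)&(H<125)&(S>60)&(V>60)).astype(np.uint8); m=cv2.morphologyEx(m,cv2.MORPH_CLOSE,np.ones((15,15)))
    n,l,st,ce=cv2.connectedComponentsWithStats(m); print(st[1:][st[1:,4]>300])
    i=1+np.argmax(st[1:,4]); k=max(cv2.findContours((l==i).astype(np.uint8),0,1)[0],key=len)[:,0].astype(float)
    hull=cv2.convexHull(k.astype(np.float32))[:,0]
    def model(p):
        a=p[2]+np.arange(6)*np.pi/3+np.pi/6*0
        X=np.c_[p[0]+.03*np.cos(a),p[1]+.03*np.sin(a)]
        P=np.r_[proj('w',np.c_[X,np.full(6,.03)],c),proj('w',np.c_[X,np.zeros(6)],c)]
        return cv2.convexHull(P.astype(np.float32))
    def cost(p):
        M=np.zeros((480,640),np.uint8); cv2.fillPoly(M,[np.round(model(p)*16).astype(np.int32)],1,shift=4)
        G=np.zeros((480,640),np.uint8); cv2.fillPoly(G,[np.round(hull[:,None]*16).astype(np.int32)],1,shift=4)
        return (M!=G).sum()
    X=back('w',[ce[i]],.02,c)[0]
    best=min((minimize(cost,[X[0],X[1],a],method='Nelder-Mead',options=dict(initial_simplex=[[X[0],X[1],a],[X[0]+.006,X[1],a],[X[0],X[1]+.006,a],[X[0],X[1],a+.15]])) for a in np.arange(0,1.04,.2)),key=lambda r:r.fun)
    return best.x,best.fun,st[i]
E
python3 - <<'E'
from hexf import *
c=dict(np.load('w12.npz')); im=cv2.imread('pics/w12.png')[:,:,::-1].copy()
x,f,s=hexfit(im,c); print(x,f,s)
print('flat normals',[round(float((x[2]+np.pi/6+k*np.pi/3+np.pi)%(2*np.pi)-np.pi),3) for k in range(6)])
E
```

```text
[[ 276  196  115   93 4739]]
[ 0.57150116 -0.24954173  1.01875   ] 2875.0 [ 276  196  115   93 4739]
flat normals [1.542, 2.59, -2.646, -1.599, -0.552, 0.495]
```

```bash
sed -i 's/(S>60)&(V>60)/(S>95)\&(V>100)/; s/(15,15)/(7,7)/' hexf.py
python3 - <<'E'
from hexf import *
c=dict(np.load('w12.npz')); im=cv2.imread('pics/w12.png')[:,:,::-1].copy()
x,f,s=hexfit(im,c); print(x,f,s)
print('flat normals',[round(float((x[2]+np.pi/6+k*np.pi/3+np.pi)%(2*np.pi)-np.pi),3) for k in range(6)])
a=x[2]+np.arange(6)*np.pi/3
P=proj('w',np.c_[x[0]+.03*np.cos(a),x[1]+.03*np.sin(a),np.full(6,.03)],c)
o=im[170:300,260:390,::-1].copy(); o=cv2.resize(o,None,fx=4,fy=4)
cv2.polylines(o,[np.int32((P-[260,170])*4)],True,(0,0,255),1); cv2.imwrite('pics/hex.png',o)
E
```

```text
[[ 289  196   72   75 2268]]
[ 0.57308011 -0.24418011  0.39442303] 46.0 [ 289  196   72   75 2268]
flat normals [0.918, 1.965, 3.012, -2.224, -1.176, -0.129]
```

View pics/hex.png

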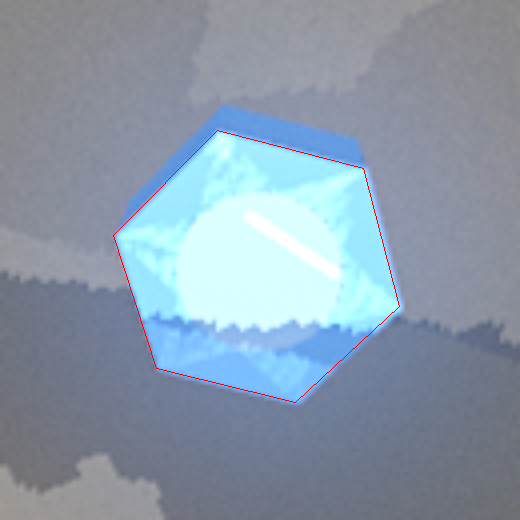

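Run:
```python
from h import *
o,p,R=state()
show(plan([.573,-.244,.018],yawdown(-.129),.85,n=5),.85)
```

```text
0.01 0.58 0.00 -0.00 -0.45 -0.02 0.85; 0.01 0.58 0.00 -0.00 -0.45 -0.02 0.85; 0.01 0.58 0.00 -0.00 -0.45 -0.02 0.85; 0.01 0.58 0.00 -0.00 -0.45 -0.02 0.85; 0.01 0.58 0.00 -0.00 -0.45 -0.02 0.85
```

>>> apply_moves:
  plan: "0.01 0.58 0 0 -0.45 -0.02 0.85; 0.01 0.58 0 0 -0.45 -0.02 0.85; 0.01 0.58 0 0 -0.45 -0.02 0.85; 0.01 0.58 0 0 -0.45 -0.02 0.85; 0.01 0.56 0 0 -0.45 -0.02 0.85"

```text
time_s: 24.45
eef_pos: [0.5739, -0.2434, 0.0207]
eef_rot: [0.706, -0.706, 0.043, -0.045]
wrist_force: [-0.4, -0.4, 0.8]
opening: 0.848
```

>>> apply_moves:
  plan: "0 0 0 0 0 0 0.85; 0 0 0 0 0 0 0.85; 0 0 0 0 0 0 0; 0 0 0 0 0 0 0; 0 0 0 0 0 0 0"

```text
time_s: 24.95
eef_pos: [0.5755, -0.2465, 0.0245]
eef_rot: [-0.705, 0.706, -0.043, 0.048]
wrist_force: [-0.1, 0.6, 6.0]
opening: 0.595
```

Run:
```python
from h import *
o,p,R=state(); print(p,curyaw(),o['opening'],o['wrist_force'])
u=np.r_[p[:2],.235]
show(plan(u,None,0),0)
t=np.r_[box(0,-.068),.235]
show(plan(t,yawdown(.066),0,start=(u,R)),0)
```

```text
[ 0.57552956 -0.24649868  0.02446108] -0.12923484406563118 0.5950583142526757 [-0.06632021  0.62469476  6.00090252]
0.01 -0.84 -0.00 0.00 0.00 0.00 0; 0.01 -0.84 -0.00 0.00 0.00 0.00 0; 0.01 -0.84 -0.00 0.00 0.00 0.00 0; 0.01 -0.84 -0.00 0.00 0.00 0.00 0; 0.01 -0.84 -0.00 0.00 0.00 0.00 0
-0.01 -0.00 0.82 0.00 -0.15 0.01 0; 0.01 -0.00 0.82 0.00 -0.15 0.01 0; 0.02 -0.00 0.82 0.00 -0.15 0.01 0; 0.03 -0.00 0.82 0.00 -0.15 0.01 0; 0.05 -0.00 0.82 0.00 -0.15 0.01 0
0.06 -0.00 0.82 0.00 -0.15 0.01 0; 0.08 -0.00 0.82 0.00 -0.15 0.01 0; 0.09 -0.00 0.82 0.00 -0.15 0.01 0; 0.11 -0.00 0.82 0.00 -0.15 0.01 0; 0.12 -0.00 0.81 0.00 -0.15 0.01 0
0.14 -0.00 0.81 0.00 -0.15 0.01 0; 0 0 0 0 0 0 0; 0 0 0 0 0 0 0; 0 0 0 0 0 0 0; 0 0 0 0 0 0 0
```

>>> apply_moves:
  plan: "0 -0.7 0 0 0 0 0; 0 -0.84 0 0 0 0 0; 0 -0.84 0 0 0 0 0; 0 -0.84 0 0 0 0 0; 0 -0.9 0 0 0 0 0"

```text
time_s: 25.45
eef_pos: [0.5728, -0.2454, 0.2302]
eef_rot: [-0.705, 0.706, -0.044, 0.047]
wrist_force: [0.1, -0.4, -0.3]
opening: 0.591
```

>>> apply_moves:
  plan: "-0.01 0 0.82 0 -0.15 0.01 0; 0.01 0 0.82 0 -0.15 0.01 0; 0.02 0 0.82 0 -0.15 0.01 0; 0.03 0 0.82 0 -0.15 0.01 0; 0.05 0 0.82 0 -0.15 0.01 0"

```text
time_s: 25.95
eef_pos: [0.5972, -0.0404, 0.2289]
eef_rot: [-0.707, 0.707, -0.014, 0.013]
wrist_force: [1.2, -0.0, -0.6]
opening: 0.594
```

>>> apply_moves:
  plan: "0.06 0 0.82 0 -0.15 0.01 0; 0.08 0 0.82 0 -0.15 0.01 0; 0.09 0 0.82 0 -0.15 0.01 0; 0.11 0 0.82 0 -0.15 0.01 0; 0.12 0 0.81 0 -0.15 0.01 0"

```text
time_s: 26.45
eef_pos: [0.6208, 0.1643, 0.2287]
eef_rot: [-0.707, 0.707, 0.016, -0.021]
wrist_force: [1.0, -0.5, -1.0]
opening: 0.587
```

>>> apply_moves:
  plan: "0.14 0 0.81 0 -0.15 0.01 0; 0 0 0 0 0 0 0; 0 0 0 0 0 0 0; 0 0 0 0 0 0 0; 0 0 0 0 0 0 0"

```text
time_s: 26.95
eef_pos: [0.6258, 0.202, 0.2279]
eef_rot: [-0.707, 0.707, 0.02, -0.027]
wrist_force: [0.2, 0.0, -0.6]
opening: 0.589
```

Run:
```python
from h import *
c=ctrl.get_calibration('wrist'); im=ctrl.camera('wrist'); cv2.imwrite('pics/w13.png',im[:,:,::-1])
o,p,R=state(); print(p,curyaw(),o['opening'],o['wrist_force'])
show(plan(np.r_[box(0,-.068),.090],yawdown(.066),0,n=8),0)
```

```text
[0.62585671 0.20197108 0.22778908] 0.06693766901571929 0.59138945912323 [-0.6277168  -0.09726131 -0.1761685 ]
0.01 0.34 0.00 -0.00 0.00 -0.01 0; 0.01 0.34 0.00 -0.00 0.00 -0.01 0; 0.01 0.34 0.00 -0.00 0.00 -0.01 0; 0.01 0.34 0.00 -0.00 0.00 -0.01 0; 0.01 0.34 0.00 -0.00 0.00 -0.01 0
0.01 0.34 0.00 -0.00 0.00 -0.01 0; 0.01 0.34 0.00 -0.00 0.00 -0.01 0; 0.01 0.34 0.00 -0.00 0.00 -0.01 0; 0 0 0 0 0 0 0; 0 0 0 0 0 0 0
```

View pics/w13.png

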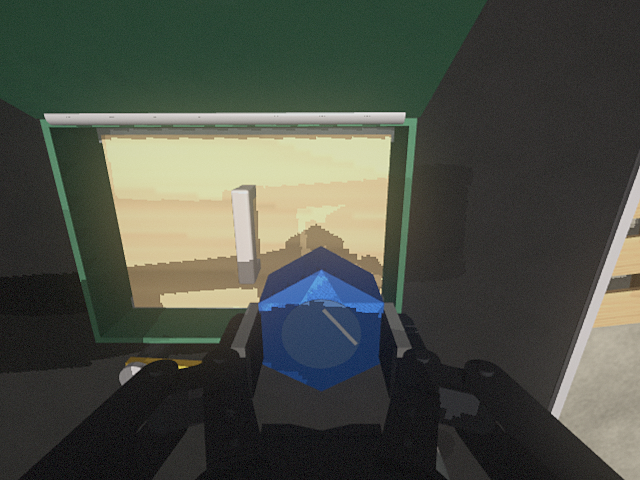

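>>> apply_moves:
  plan: "0.01 0.4 0 0 0 -0.01 0; 0.01 0.4 0 0 0 -0.01 0; 0.01 0.4 0 0 0 -0.01 0; 0.01 0.4 0 0 0 -0.01 0; 0.01 0.4 0 0 0 -0.01 0"

```text
time_s: 27.5
eef_pos: [0.6277, 0.2024, 0.127]
eef_rot: [0.707, -0.707, -0.023, 0.025]
wrist_force: [0.8, -0.4, -0.3]
opening: 0.591
```

>>> apply_moves:
  plan: "0.01 0.36 0 0 0 -0.01 0; 0.01 0.36 0 0 0 -0.01 0; 0 0 0 0 0 0 0; 0 0 0 0 0 0 0; 0 0 0 0 0 0 0"

```text
time_s: 28.0
eef_pos: [0.6289, 0.2033, 0.0927]
eef_rot: [0.707, -0.707, -0.024, 0.024]
wrist_force: [-0.4, 0.0, 1.0]
opening: 0.592
```

>>> apply_moves:
  plan: "0 0.06 0 0 0 0 0; 0 0 0 0 0 0 0; 0 0 0 0 0 0 0; 0 0 0 0 0 0 0.8; 0 0 0 0 0 0 0.8"

```text
time_s: 28.5
eef_pos: [0.6285, 0.2037, 0.0888]
eef_rot: [0.707, -0.707, -0.024, 0.025]
wrist_force: [-0.7, -0.6, -0.2]
opening: 0.799
```

>>> apply_moves:
  plan: "0 0 0 0 0 0 0.8; 0 0 0 0 0 0 0.8; 0 -0.8 0 0 0 0 0.8; 0 -0.9 0 0 0 0 0.8; 0 -0.9 0 0 0 0 0.8"

```text
time_s: 29.0
eef_pos: [0.628, 0.2035, 0.2195]
eef_rot: [0.707, -0.707, -0.023, 0.025]
wrist_force: [1.5, 0.4, 0.2]
opening: 0.802
```

Run:
```python
from h import *
ctrl.camera('scene')
im=ctrl.camera('top')
for k in blob('top','tan',.032,im)+blob('top','blue',.03,im):print(k)
for i in range(1):
  im=ctrl.camera('wrist'); cv2.imwrite('pics/w14.png',im[:,:,::-1])
o,p,R=state(); print(p,curyaw(),o['opening'],o['wrist_force'])
v=np.array([.60,-.1,.22])
t=np.array([.5705,-.449,.15]); 
a=plan(t,yawdown(-.65),1.0); show(a,1.0)
```

```text
(1.1264, 0.1105, np.float64(-1.561), 0.664, 0.355, [194, 0, 208, 108])
(0.5699, 0.1503, np.float64(0.043), 0.247, 0.071, [267, 187, 25, 81])
(0.5704, -0.4507, np.float64(-0.778), 0.064, 0.062, [465, 220, 22, 21])
(0.5431, -0.5564, np.float64(-0.017), 0.034, 0.033, [505, 234, 12, 12])
(0.446, -0.3195, np.float64(-0.777), 0.063, 0.061, [422, 260, 22, 21])
(0.2983, 0.9879, np.float64(0.081), 0.106, 0.015, [0, 293, 6, 36])
(-0.1634, 0.4476, np.float64(-1.545), 0.11, 0.037, [153, 466, 38, 14])
(-0.099, 0.6438, np.float64(1.564), 0.176, 0.11, [78, 429, 60, 40])
[0.63104316 0.20402577 0.22363961] 0.06909532912676075 0.7998385379830554 [ 0.11618013  0.60660794 -0.98222999]
-0.14 0.10 -0.86 -0.00 0.40 0.00 1; -0.10 0.10 -0.87 -0.00 0.40 0.00 1; -0.06 0.10 -0.87 -0.00 0.40 0.00 1; -0.02 0.10 -0.87 -0.00 0.40 0.00 1; 0.03 0.10 -0.87 -0.00 0.40 0.00 1
0.07 0.10 -0.87 -0.00 0.40 0.00 1; 0.11 0.10 -0.87 -0.00 0.40 0.00 1; 0.15 0.10 -0.86 -0.00 0.40 0.00 1; 0.19 0.10 -0.85 -0.00 0.40 0.00 1; 0.23 0.10 -0.84 -0.00 0.40 0.00 1
0.27 0.10 -0.83 -0.00 0.40 0.00 1; 0.31 0.10 -0.82 -0.00 0.40 0.00 1; 0.35 0.10 -0.80 -0.00 0.40 0.00 1; 0.39 0.10 -0.78 -0.00 0.40 0.00 1; 0.43 0.10 -0.76 -0.00 0.40 0.00 1
```

View pics/w14.png

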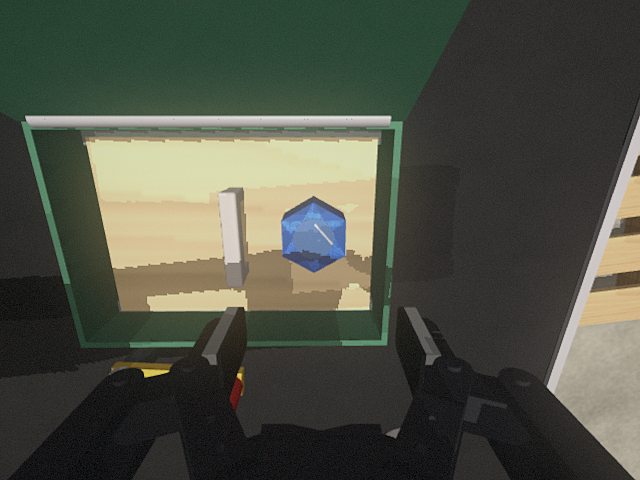

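Run:
```python
from h import *
o,p,R=state(); t=np.array([.571,-.449,.15]); 
show(plan(t,yawdown(-.28),1.0),1.0)
```

```text
-0.14 0.10 -0.86 -0.00 0.19 0.00 1; -0.12 0.10 -0.87 -0.00 0.19 0.00 1; -0.10 0.10 -0.87 -0.00 0.19 0.00 1; -0.08 0.10 -0.87 -0.00 0.19 0.00 1; -0.06 0.10 -0.87 -0.00 0.19 0.00 1
-0.04 0.10 -0.87 -0.00 0.19 0.00 1; -0.02 0.10 -0.87 -0.00 0.19 0.00 1; 0.00 0.10 -0.87 -0.00 0.19 0.00 1; 0.02 0.10 -0.87 -0.00 0.19 0.00 1; 0.04 0.10 -0.87 -0.00 0.19 0.00 1
0.06 0.10 -0.87 -0.00 0.19 0.00 1; 0.08 0.10 -0.87 -0.00 0.19 0.00 1; 0.10 0.10 -0.87 -0.00 0.19 0.00 1; 0.12 0.10 -0.87 -0.00 0.19 0.00 1; 0.14 0.10 -0.86 -0.00 0.19 0.00 1
```

>>> apply_moves:
  plan: "-0.14 0 -0.86 0 0.19 0 1; -0.12 0 -0.87 0 0.19 0 1; -0.10 0 -0.87 0 0.19 0 1; -0.08 0.1 -0.87 0 0.19 0 1; -0.06 0.1 -0.87 0 0.19 0 1"

```text
time_s: 29.65
eef_pos: [0.6075, -0.0155, 0.207]
eef_rot: [0.707, -0.707, 0.017, -0.015]
wrist_force: [0.5, -0.6, 0.5]
opening: 1.001
```

>>> apply_moves:
  plan: "-0.04 0.1 -0.87 0 0.19 0 1; -0.02 0.1 -0.87 0 0.19 0 1; 0 0.1 -0.87 0 0.19 0 1; 0.02 0.1 -0.87 0 0.19 0 1; 0.04 0.1 -0.87 0 0.19 0 1"

```text
time_s: 30.15
eef_pos: [0.5876, -0.232, 0.1816]
eef_rot: [0.705, -0.704, 0.058, -0.055]
wrist_force: [-0.1, -0.5, -0.1]
opening: 1.0
```

>>> apply_moves:
  plan: "0.06 0.1 -0.87 0 0.19 0 1; 0.08 0.1 -0.87 0 0.19 0 1; 0.10 0.1 -0.87 0 0.19 0 1; 0.12 0.1 -0.87 0 0.19 0 1; 0.14 0.1 -0.86 0 0.19 0 1"

```text
time_s: 30.65
eef_pos: [0.5681, -0.4495, 0.1562]
eef_rot: [0.701, -0.7, 0.098, -0.095]
wrist_force: [-0.2, -0.1, 0.3]
opening: 0.999
```

Run:
```python
from h import *
for i in range(5): ctrl.camera('top')
c=ctrl.get_calibration('wrist'); im=ctrl.camera('wrist'); cv2.imwrite('pics/w15.png',im[:,:,::-1])
np.savez('w15.npz',**c)
o,p,R=state(); print(p,curyaw(),o['opening'],o['dq'])
for k in blob('wrist','tan',.032,im,c,500):print(k)
```

```text
[ 0.56901914 -0.44703236  0.15726357] -0.2722690067957644 0.9981436480309523 [ 0.018755   -0.01852416 -0.0001986   0.00037561 -0.00050252  0.00049862]
(0.4508, -0.323, np.float64(0.276), 0.074, 0.058, [57, 73, 109, 96])
(0.5713, -0.4457, np.float64(1.298), 0.064, 0.059, [286, 200, 75, 79])
(0.5431, -0.5535, np.float64(1.3), 0.04, 0.04, [303, 340, 45, 39])
```

View pics/w15.png

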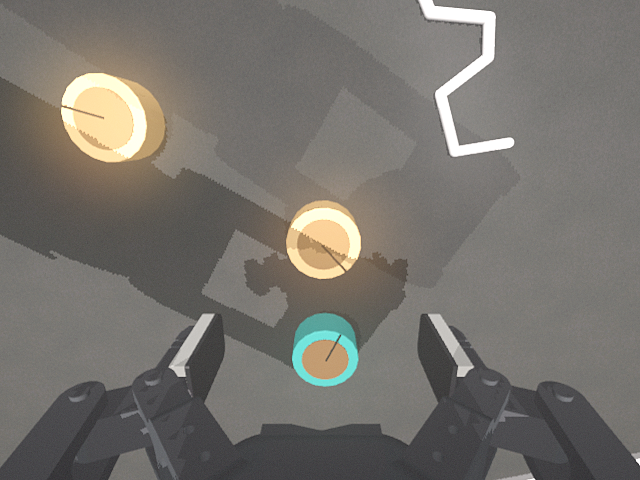

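Run:
```python
from h import *
print(back('w',[[323.5,243]],.032,dict(np.load('w15.npz'))))
show(plan([.571,-.4475,.020],yawdown(-.28),.95,n=5),.95)
```

```text
[[ 0.57107235 -0.44778387  0.032     ]]
0.01 0.55 -0.00 -0.00 0.01 -0.01 0.95; 0.01 0.55 -0.00 -0.00 0.01 -0.01 0.95; 0.01 0.55 -0.00 -0.00 0.01 -0.01 0.95; 0.01 0.55 0.00 -0.00 0.01 -0.01 0.95; 0.01 0.55 0.00 -0.00 0.01 -0.01 0.95
```

>>> apply_moves:
  plan: "0.01 0.55 0 0 0.01 -0.01 0.95; 0.01 0.55 0 0 0.01 -0.01 0.95; 0.01 0.55 0 0 0.01 -0.01 0.95; 0.01 0.55 0 0 0.01 -0.01 0.95; 0.01 0.55 0 0 0.01 -0.01 0.95"

```text
time_s: 31.45
eef_pos: [0.5726, -0.4471, 0.0203]
eef_rot: [-0.7, 0.701, -0.096, 0.099]
wrist_force: [0.4, -0.2, 0.0]
opening: 0.95
```

>>> apply_moves:
  plan: "0 0 0 0 0 0 0.95; 0 0 0 0 0 0 0.95; 0 0 0 0 0 0 0; 0 0 0 0 0 0 0; 0 0 0 0 0 0 0"

```text
time_s: 31.95
eef_pos: [0.5733, -0.4505, 0.0243]
eef_rot: [-0.699, 0.702, -0.095, 0.101]
wrist_force: [0.2, 0.7, 7.3]
opening: 0.669
```

Run:
```python
from h import *
o,p,R=state(); print(p,curyaw(),o['opening'],o['wrist_force'])
u=np.r_[p[:2],.235]
show(plan(u,None,0),0)
t=np.r_[box(.025,.068),.235]
show(plan(t,yawdown(.066),0,start=(u,R)),0)
```

```text
[ 0.57326583 -0.45047081  0.02433177] -0.2787984221294537 0.6688989524221284 [0.15373395 0.66770152 7.30352535]
0.01 -0.84 -0.00 0.00 0.00 0.00 0; 0.01 -0.84 -0.00 0.00 0.00 0.00 0; 0.01 -0.84 -0.00 0.00 0.00 0.00 0; 0.01 -0.84 -0.00 0.00 0.00 0.00 0; 0.01 -0.84 -0.00 0.00 0.00 0.00 0
-0.35 -0.01 0.83 0.00 -0.19 0.00 0; -0.33 -0.00 0.84 0.00 -0.19 0.00 0; -0.31 -0.00 0.84 0.00 -0.19 0.00 0; -0.29 -0.00 0.85 0.00 -0.19 0.00 0; -0.27 -0.00 0.86 0.00 -0.19 0.00 0
-0.25 -0.00 0.86 0.00 -0.19 0.00 0; -0.23 -0.00 0.87 0.00 -0.19 0.00 0; -0.21 -0.00 0.87 0.00 -0.19 0.00 0; -0.19 -0.00 0.88 0.00 -0.19 0.00 0; -0.17 -0.00 0.88 0.00 -0.19 0.00 0
-0.15 -0.00 0.89 0.00 -0.19 0.00 0; -0.13 -0.00 0.89 0.00 -0.19 0.00 0; -0.11 -0.00 0.89 0.00 -0.19 0.00 0; -0.09 -0.00 0.89 0.00 -0.19 0.00 0; -0.07 -0.00 0.90 0.00 -0.19 0.00 0
```

>>> apply_moves:
  plan: "0 -0.5 0 0 0 0 0; 0 -0.84 0 0 0 0 0; 0 -0.9 0 0 0 0 0; 0 -0.9 0 0 0 0 0; 0 -0.95 0 0 0 0 0"

```text
time_s: 32.45
eef_pos: [0.5706, -0.4486, 0.2279]
eef_rot: [-0.7, 0.701, -0.097, 0.1]
wrist_force: [0.3, -1.2, -0.8]
opening: 0.679
```

>>> apply_moves:
  plan: "-0.35 -0.1 0.83 0 -0.19 0 0; -0.33 0 0.84 0 -0.19 0 0; -0.31 0 0.84 0 -0.19 0 0; -0.29 0 0.85 0 -0.19 0 0; -0.27 0 0.86 0 -0.19 0 0"

```text
time_s: 32.95
eef_pos: [0.5438, -0.2239, 0.231]
eef_rot: [-0.704, 0.705, -0.056, 0.06]
wrist_force: [0.4, 0.6, -0.9]
opening: 0.676
```

>>> apply_moves:
  plan: "-0.25 0 0.86 0 -0.19 0 0; -0.23 0 0.87 0 -0.19 0 0; -0.21 0 0.87 0 -0.19 0 0; -0.19 0 0.88 0 -0.19 0 0; -0.17 0 0.88 0 -0.19 0 0"

```text
time_s: 33.45
eef_pos: [0.5177, -0.001, 0.2307]
eef_rot: [-0.706, 0.707, -0.015, 0.02]
wrist_force: [0.5, -0.1, -0.5]
opening: 0.675
```

>>> apply_moves:
  plan: "-0.15 0 0.89 0 -0.19 0 0; -0.13 0 0.89 0 -0.19 0 0; -0.11 0 0.89 0 -0.19 0 0; -0.09 0 0.89 0 -0.19 0 0; -0.07 0 0.80 0 -0.19 0 0"

```text
time_s: 33.95
eef_pos: [0.4915, 0.2177, 0.2304]
eef_rot: [-0.706, 0.707, 0.025, -0.02]
wrist_force: [0.8, 0.4, -0.9]
opening: 0.676
```

Run:
```python
from h import *
ctrl.camera('top');ctrl.camera('top');ctrl.camera('top')
c=ctrl.get_calibration('wrist'); im=ctrl.camera('wrist'); cv2.imwrite('pics/w16.png',im[:,:,::-1])
o,p,R=state(); print(p,curyaw(),o['opening'],o['wrist_force'])
show(plan(np.r_[box(.025,.068),.0885],yawdown(.066),0,n=7),0)
```

```text
[0.49168429 0.21631226 0.22987606] 0.06535922232276076 0.6798223481210721 [-0.53778985 -0.72875988 -1.5354441 ]
-0.00 0.40 0.01 0.00 -0.00 0.01 0; -0.00 0.40 0.01 0.00 -0.00 0.01 0; -0.00 0.40 0.01 0.00 -0.00 0.01 0; -0.00 0.40 0.01 0.00 -0.00 0.01 0; -0.00 0.40 0.01 0.00 -0.00 0.01 0
-0.00 0.40 0.01 0.00 -0.00 0.01 0; -0.00 0.40 0.01 0.00 -0.00 0.01 0; 0 0 0 0 0 0 0; 0 0 0 0 0 0 0; 0 0 0 0 0 0 0
```

View pics/w16.png

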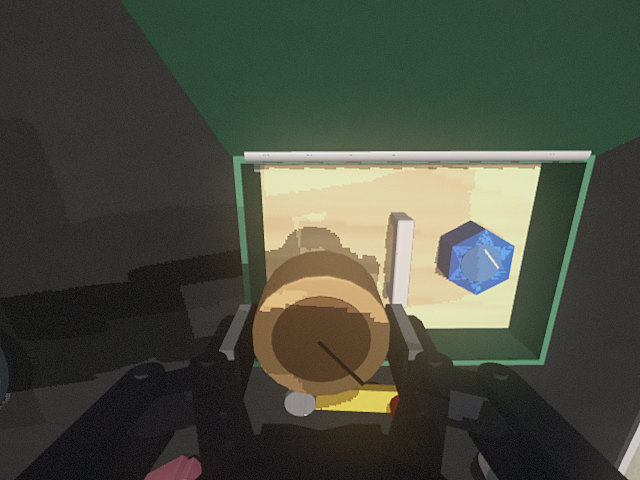

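>>> apply_moves:
  plan: "0 0.40 0.01 0 0 0.01 0; 0 0.40 0.01 0 0 0.01 0; 0 0.40 0.01 0 0 0.01 0; 0 0.40 0.01 0 0 0.01 0; 0 0.40 0.01 0 0 0.01 0"

```text
time_s: 34.65
eef_pos: [0.4927, 0.2162, 0.1289]
eef_rot: [-0.706, 0.707, 0.021, -0.022]
wrist_force: [0.1, -0.4, -1.5]
opening: 0.677
```

>>> apply_moves:
  plan: "0 0.40 0 0 0 0.01 0; 0 0.38 0 0 0 0.01 0; 0 0 0 0 0 0 0; 0 0 0 0 0 0 0; 0 0 0 0 0 0 0"

```text
time_s: 35.15
eef_pos: [0.4926, 0.2171, 0.091]
eef_rot: [-0.706, 0.707, 0.021, -0.023]
wrist_force: [0.1, 0.8, -1.0]
opening: 0.678
```

>>> apply_moves:
  plan: "0 0.05 0 0 0 0 0; 0 0 0 0 0 0 0; 0 0 0 0 0 0 0; 0 0 0 0 0 0 0.78; 0 0 0 0 0 0 0.78"

```text
time_s: 35.65
eef_pos: [0.492, 0.2179, 0.0879]
eef_rot: [-0.706, 0.707, 0.021, -0.024]
wrist_force: [-0.1, 0.4, 0.8]
opening: 0.784
```

>>> apply_moves:
  plan: "0 0 0 0 0 0 0.78; 0 0 0 0 0 0 0.78; 0 -0.7 0 0 0 0 0.78; 0 -0.9 0 0 0 0 0.78; 0 -0.9 0 0 0 0 0.78"

```text
time_s: 36.15
eef_pos: [0.4917, 0.2179, 0.2136]
eef_rot: [-0.706, 0.707, 0.02, -0.024]
wrist_force: [0.9, -0.4, 0.3]
opening: 0.78
```

Run:
```python
from h import *
ctrl.camera('scene')
im=ctrl.camera('top')
for k in blob('top','tan',.032,im):print(k)
im=ctrl.camera('wrist'); cv2.imwrite('pics/w17.png',im[:,:,::-1])
o,p,R=state(); print(p,curyaw(),o['opening'],o['wrist_force'])
show(plan([.447,-.319,.15],yawdown(-.1),1.0),1.0)
```

```text
(1.1264, 0.1105, np.float64(-1.561), 0.664, 0.355, [194, 0, 208, 108])
(0.5112, 0.1424, np.float64(0.163), 0.13, 0.125, [259, 225, 44, 42])
(0.5431, -0.5564, np.float64(-0.017), 0.034, 0.033, [505, 234, 12, 12])
(0.446, -0.3195, np.float64(-0.777), 0.063, 0.061, [422, 260, 22, 21])
(0.2998, 0.988, np.float64(0.081), 0.103, 0.015, [0, 293, 6, 35])
(-0.103, 0.4475, np.float64(-0.971), 0.157, 0.057, [153, 443, 47, 32])
[0.4947856  0.21863744 0.21673423] 0.06318630923961914 0.7845762142227508 [-0.73181967 -0.37840999 -0.63258768]
-0.13 0.10 -0.82 0.00 0.10 0.00 1; -0.12 0.10 -0.82 0.00 0.10 0.00 1; -0.11 0.10 -0.82 0.00 0.10 0.00 1; -0.09 0.10 -0.82 0.00 0.10 0.00 1; -0.08 0.10 -0.83 0.00 0.10 0.00 1
-0.07 0.10 -0.83 0.00 0.10 0.00 1; -0.06 0.10 -0.83 0.00 0.10 0.00 1; -0.05 0.10 -0.83 0.00 0.10 0.00 1; -0.04 0.10 -0.83 0.00 0.10 0.00 1; -0.03 0.10 -0.83 0.00 0.10 0.00 1
-0.02 0.10 -0.83 0.00 0.10 0.00 1; -0.01 0.10 -0.83 0.00 0.10 0.00 1; -0.00 0.10 -0.83 0.00 0.10 0.00 1; 0 0 0 0 0 0 1; 0 0 0 0 0 0 1
```

View pics/w17.png

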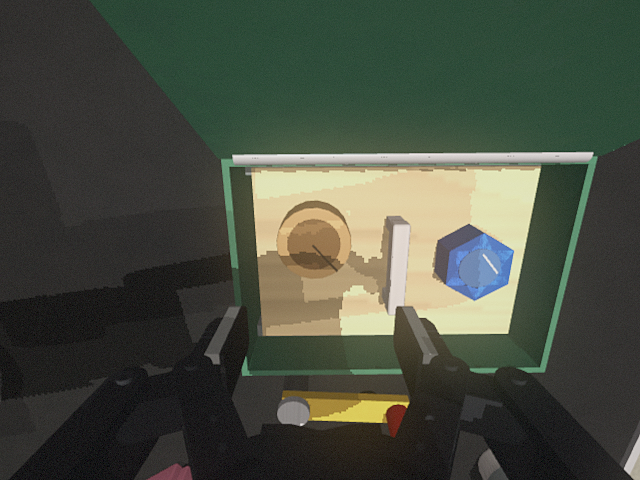

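>>> apply_moves:
  plan: "-0.13 0 -0.82 0 0.10 0 1; -0.12 0 -0.82 0 0.10 0 1; -0.11 0 -0.82 0 0.10 0 1; -0.09 0.1 -0.82 0 0.10 0 1; -0.08 0.1 -0.83 0 0.10 0 1"

```text
time_s: 36.8
eef_pos: [0.4728, 0.0103, 0.2019]
eef_rot: [-0.707, 0.708, -0.001, -0.003]
wrist_force: [1.9, -0.5, -0.2]
opening: 1.001
```

>>> apply_moves:
  plan: "-0.07 0.1 -0.83 0 0.10 0 1; -0.06 0.1 -0.83 0 0.10 0 1; -0.05 0.1 -0.83 0 0.10 0 1; -0.04 0.1 -0.83 0 0.10 0 1; -0.03 0.1 -0.83 0 0.10 0 1"

```text
time_s: 37.3
eef_pos: [0.4558, -0.1968, 0.1771]
eef_rot: [-0.707, 0.707, -0.022, 0.018]
wrist_force: [1.3, 0.7, -0.4]
opening: 1.0
```

>>> apply_moves:
  plan: "-0.02 0.1 -0.83 0 0.10 0 1; -0.01 0.1 -0.83 0 0.10 0 1; 0 0.1 -0.83 0 0.10 0 1; 0 0 0 0 0 0 1; 0 0 0 0 0 0 1"

```text
time_s: 37.8
eef_pos: [0.4457, -0.3197, 0.1622]
eef_rot: [0.706, -0.706, 0.036, -0.031]
wrist_force: [-0.3, 0.6, -0.6]
opening: 1.003
```

Run:
```python
from h import *
for i in range(3): ctrl.camera('top')
c=ctrl.get_calibration('wrist'); im=ctrl.camera('wrist'); cv2.imwrite('pics/w18.png',im[:,:,::-1])
np.savez('w18.npz',**c)
o,p,R=state(); print(p,curyaw(),o['opening'],o['dq'])
for k in blob('wrist','tan',.032,im,c,500):print(k)
show(plan([.4475,-.3195,.020],yawdown(-.1),.95,n=5),.95)
```

```text
[ 0.44686326 -0.31836234  0.16360877] -0.09148109392277172 0.9998603301049085 [ 0.0024353  -0.00583956 -0.00573901 -0.00062386 -0.00011673 -0.00096185]
(0.4461, -0.3152, np.float64(0.689), 0.062, 0.061, [283, 196, 74, 78])
0.01 0.57 -0.00 0.00 0.01 -0.01 0.95; 0.00 0.57 -0.00 0.00 0.01 -0.01 0.95; 0.00 0.57 -0.00 0.00 0.01 -0.01 0.95; 0.00 0.57 -0.00 0.00 0.01 -0.01 0.95; 0.00 0.57 -0.00 0.00 0.01 -0.01 0.95
```

View pics/w18.png

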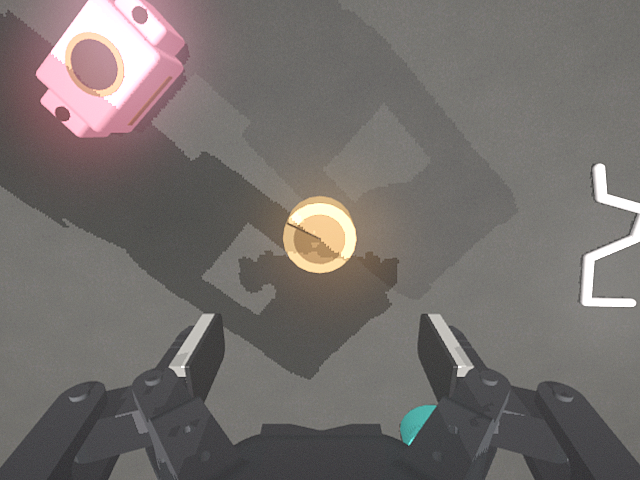

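>>> apply_moves:
  plan: "0 0.57 0 0 0.01 -0.01 0.95; 0 0.57 0 0 0.01 -0.01 0.95; 0 0.57 0 0 0.01 -0.01 0.95; 0 0.57 0 0 0.01 -0.01 0.95; 0 0.57 0 0 0.01 -0.01 0.95"

```text
time_s: 38.5
eef_pos: [0.447, -0.319, 0.0208]
eef_rot: [-0.705, 0.707, -0.033, 0.035]
wrist_force: [0.4, -0.8, 0.0]
opening: 0.948
```

>>> apply_moves:
  plan: "0 0 0 0 0 0 0.95; 0 0 0 0 0 0 0.95; 0 0 0 0 0 0 0; 0 0 0 0 0 0 0; 0 0 0 0 0 0 0"

```text
time_s: 39.0
eef_pos: [0.4478, -0.3212, 0.024]
eef_rot: [-0.705, 0.708, -0.033, 0.037]
wrist_force: [-0.4, 2.2, 7.1]
opening: 0.679
```

>>> apply_moves:
  plan: "0 0 0 0 0 0 0; 0 -0.7 0 0 0 0 0; 0 -0.9 0 0 0 0 0; 0 -0.9 0 0 0 0 0; 0 -0.9 0 0 0 0 0"

```text
time_s: 39.5
eef_pos: [0.4463, -0.3197, 0.1946]
eef_rot: [-0.705, 0.708, -0.034, 0.036]
wrist_force: [0.7, -0.7, -0.6]
opening: 0.677
```

Run:
```python
from h import *
o,p,R=state(); print(p,curyaw(),o['opening'],o['wrist_force'])
t=np.r_[box(-.043,.068),.24]
show(plan(t,yawdown(.066),0),0)
```

```text
[ 0.44628293 -0.31966146  0.19458128] -0.09886789145645485 0.6765240809187953 [ 0.66857124 -0.69739703 -0.59527523]
0.01 -0.09 0.86 0.00 -0.12 0.00 0; 0.02 -0.09 0.86 0.00 -0.12 0.00 0; 0.03 -0.09 0.86 0.00 -0.12 0.00 0; 0.04 -0.08 0.86 0.00 -0.12 0.00 0; 0.06 -0.08 0.86 0.00 -0.12 0.00 0
0.07 -0.08 0.86 0.00 -0.12 0.00 0; 0.08 -0.08 0.86 0.00 -0.12 0.00 0; 0.10 -0.08 0.86 0.00 -0.12 0.00 0; 0.11 -0.08 0.85 0.00 -0.12 0.00 0; 0.12 -0.08 0.85 0.00 -0.12 0.00 0
0.13 -0.08 0.85 0.00 -0.12 0.00 0; 0 0 0 0 0 0 0; 0 0 0 0 0 0 0; 0 0 0 0 0 0 0; 0 0 0 0 0 0 0
```

>>> apply_moves:
  plan: "0.01 -0.09 0.86 0 -0.12 0 0; 0.02 -0.09 0.86 0 -0.12 0 0; 0.03 -0.09 0.86 0 -0.12 0 0; 0.04 -0.09 0.86 0 -0.12 0 0; 0.06 -0.09 0.86 0 -0.12 0 0"

```text
time_s: 40.0
eef_pos: [0.4694, -0.1042, 0.2151]
eef_rot: [-0.706, 0.708, -0.008, 0.011]
wrist_force: [1.4, 0.3, -0.9]
opening: 0.68
```

>>> apply_moves:
  plan: "0.07 -0.08 0.86 0 -0.12 0 0; 0.08 -0.08 0.86 0 -0.12 0 0; 0.10 -0.08 0.86 0 -0.12 0 0; 0.11 -0.08 0.85 0 -0.12 0 0; 0.12 -0.08 0.85 0 -0.12 0 0"

```text
time_s: 40.5
eef_pos: [0.493, 0.1103, 0.2347]
eef_rot: [-0.706, 0.708, 0.018, -0.014]
wrist_force: [0.4, -0.2, -0.7]
opening: 0.676
```

>>> apply_moves:
  plan: "0.13 -0.08 0.80 0 -0.12 0 0; 0 0 0 0 0 0 0; 0 0 0 0 0 0 0; 0 0 0 0 0 0 0; 0 0 0 0 0 0 0"

```text
time_s: 41.0
eef_pos: [0.4975, 0.1477, 0.237]
eef_rot: [-0.706, 0.708, 0.021, -0.02]
wrist_force: [-0.3, -0.3, -1.4]
opening: 0.679
```

Run:
```python
from h import *
c=ctrl.get_calibration('wrist'); im=ctrl.camera('wrist'); cv2.imwrite('pics/w19.png',im[:,:,::-1])
o,p,R=state(); print(p,curyaw(),o['opening'],o['wrist_force'],box(-.043,.068))
show(plan(np.r_[box(-.043,.068),.0885],yawdown(.066),0,n=8),0)
```

```text
[0.4975057  0.14760029 0.23692825] 0.057504503571067296 0.6792936549240417 [-0.71700455 -0.15003786 -1.09551929] [0.49594627 0.15116067]
-0.00 0.37 0.01 0.00 -0.01 0.00 0; -0.00 0.37 0.01 0.00 -0.01 0.00 0; -0.00 0.37 0.01 0.00 -0.01 0.00 0; -0.00 0.37 0.01 0.00 -0.01 0.00 0; -0.00 0.37 0.01 0.00 -0.01 0.00 0
-0.00 0.37 0.01 0.00 -0.01 0.00 0; -0.00 0.37 0.01 0.00 -0.01 0.00 0; -0.00 0.37 0.01 0.00 -0.01 0.00 0; 0 0 0 0 0 0 0; 0 0 0 0 0 0 0
```

View pics/w19.png

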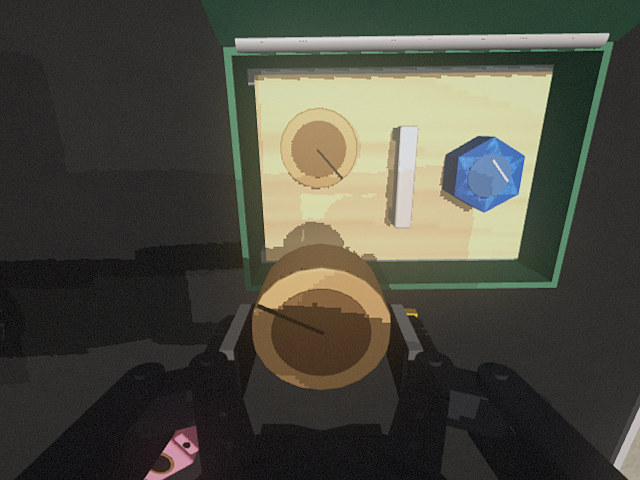

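>>> apply_moves:
  plan: "0 0.4 0.01 0 -0.01 0 0; 0 0.4 0.01 0 -0.01 0 0; 0 0.4 0.01 0 -0.01 0 0; 0 0.4 0.01 0 -0.01 0 0; 0 0.4 0.01 0 -0.01 0 0"

```text
time_s: 41.55
eef_pos: [0.4977, 0.1499, 0.1361]
eef_rot: [-0.706, 0.708, 0.023, -0.022]
wrist_force: [0.3, 0.0, -2.0]
opening: 0.676
```

>>> apply_moves:
  plan: "0 0.4 0.01 0 0 0 0; 0 0.36 0 0 0 0 0; 0 0.15 0 0 0 0 0; 0 0 0 0 0 0 0; 0 0 0 0 0 0 0"

```text
time_s: 42.05
eef_pos: [0.4982, 0.151, 0.092]
eef_rot: [-0.706, 0.708, 0.024, -0.022]
wrist_force: [-0.6, -0.9, -2.0]
opening: 0.675
```

>>> apply_moves:
  plan: "0 0.06 0 0 0 0 0; 0 0 0 0 0 0 0; 0 0 0 0 0 0 0; 0 0 0 0 0 0 0.78; 0 0 0 0 0 0 0.78"

```text
time_s: 42.55
eef_pos: [0.4979, 0.1514, 0.0887]
eef_rot: [-0.706, 0.708, 0.024, -0.022]
wrist_force: [0.1, -0.4, -0.7]
opening: 0.781
```

>>> apply_moves:
  plan: "0 0 0 0 0 0 0.78; 0 0 0 0 0 0 0.78; 0 -0.7 0 0 0 0 0.78; 0 -0.9 0 0 0 0 0.78; 0 -0.9 0 0 0 0 0.78"

```text
time_s: 43.05
eef_pos: [0.4967, 0.1516, 0.2143]
eef_rot: [-0.706, 0.708, 0.023, -0.023]
wrist_force: [0.4, -0.2, -1.3]
opening: 0.783
```

Run:
```python
from h import *
im=ctrl.camera('wrist'); cv2.imwrite('pics/w20.png',im[:,:,::-1])
im=ctrl.camera('scene'); cv2.imwrite('pics/s20.png',im[:,:,::-1])
o,p,R=state(); print(p,curyaw(),o['q'])
```

```text
[0.50146136 0.15210703 0.22051746] 0.06564472540512063 [ 0.06932428  0.07843486  1.76708647 -0.00269027  1.28162982  0.00444632]
```

View pics/w20.png

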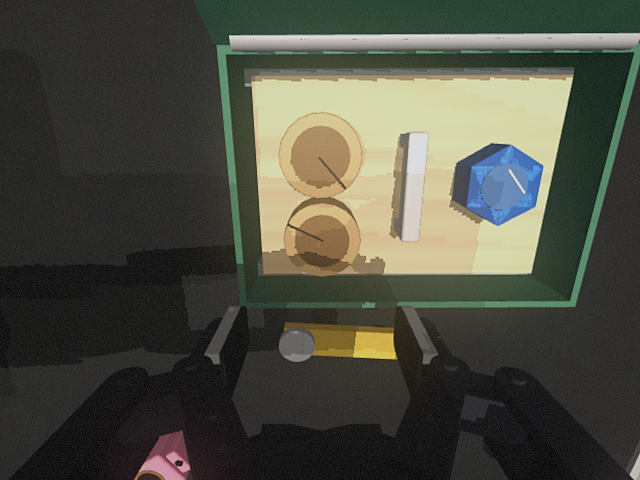

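View pics/s20.png

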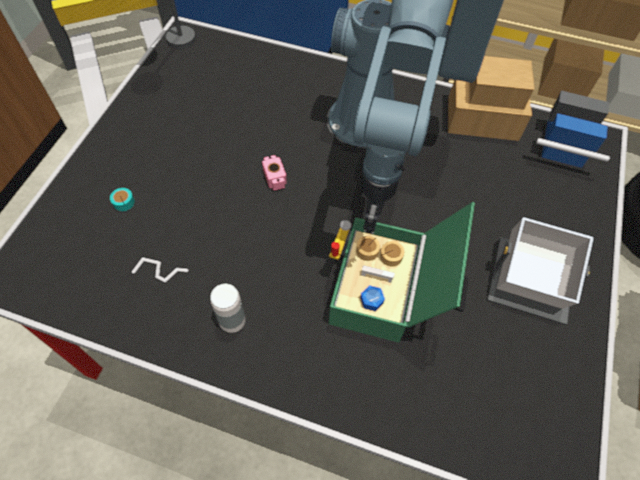

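```bash
cat > lid.py <<'E'
from h import *
HX=.09
def tool(th,r=.145,over=0.0):
    d=np.array([np.cos(th),np.sin(th)]); n=np.array([-np.sin(th),np.cos(th)])
    if th>np.pi/2:
        e=.184*d+.006*n; k=(.184-r); u=e[0]-.011; z=.111+e[1]-k
    else:
        P=r*d+.006*n; u=P[0]-.011; z=.111+P[1]
    w=-n*over  # push in
    return np.array([HX-(u+w[0]), z+.011+w[1]])  # box x, TCP z
def W(bx,z,by=.04): return np.r_[box(bx,by),z]
E
python3 - <<'E'
from lid import *
np.set_printoptions(precision=4,suppress=True)
for cam in('top','scene'):
    ctrl.camera(cam); print([ (r['point'],r['score']) for r in ctrl.recognise(cam,'scrap_bin')])
for th in (2.2,1.9,1.57,1.2,.6,0): print(th,tool(th))
im=ctrl.camera('top')
print('bin top px @.1',back('top',[[100,250],[172,250],[163,316],[93,312]],.1))
o,p,R=state(); Rt=yawdown(.066)
a=W(tool(1.2)[0]-.05,.345); 
p1=np.r_[p[:2],.345]; show(plan(p1,Rt,0),0)
p2=W(.09+.19,.345); print(p2); show(plan(p2,Rt,0,start=(p1,Rt)),0)
p3=W(tool(2.2)[0]+.03,tool(2.2)[1]); print(p3); show(plan(p3,Rt,0,start=(p2,Rt)),0)
E
```

```text
[([0.3898, 0.6063, 0.0499], 0.95)]
[([0.3722, 0.5982, 0.0533], 0.71), ([0.53, 0.0867, 0.1364], 0.41)]
2.2 [0.2141 0.2282]
1.9 [0.1662 0.2552]
1.57 [0.1069 0.267 ]
1.2 [0.0541 0.2593]
0.6 [-0.0153  0.2088]
0 [-0.044  0.128]
bin top px @.1 [[0.4836 0.6724 0.1   ]
 [0.4876 0.4586 0.1   ]
 [0.2946 0.4758 0.1   ]
 [0.302  0.6818 0.1   ]]
-0.00 -0.89 -0.00 0.01 -0.00 -0.00 0; -0.00 -0.89 -0.00 0.01 -0.00 -0.00 0; -0.00 -0.89 -0.00 0.01 -0.00 -0.00 0; 0 0 0 0 0 0 0; 0 0 0 0 0 0 0
[0.5028 0.4753 0.345 ]
0.07 0.00 0.81 0.00 0.00 0.00 0; 0.07 0.00 0.81 0.00 0.00 0.00 0; 0.07 0.00 0.81 0.00 0.00 0.00 0; 0.07 0.00 0.81 0.00 0.00 0.00 0; 0.07 0.00 0.81 0.00 0.00 0.00 0
0.07 0.00 0.81 0.00 0.00 0.00 0; 0.07 0.00 0.81 0.00 0.00 0.00 0; 0.07 0.00 0.81 0.00 0.00 0.00 0; 0 0 0 0 0 0 0; 0 0 0 0 0 0 0
[0.5052 0.4395 0.2282]
-0.00 0.78 -0.24 0.00 0.00 0.00 0; -0.00 0.78 -0.24 0.00 0.00 0.00 0; -0.00 0.78 -0.24 0.00 0.00 0.00 0; 0 0 0 0 0 0 0; 0 0 0 0 0 0 0
```

>>> apply_moves:
  plan: "0 -0.89 0 0 0 0 0; 0 -0.89 0 0 0 0 0; 0 -0.89 0 0 0 0 0; 0 0 0 0 0 0 0; 0 0 0 0 0 0 0"

```text
time_s: 43.9
eef_pos: [0.4972, 0.152, 0.3464]
eef_rot: [-0.706, 0.708, 0.024, -0.022]
wrist_force: [0.1, 0.1, -0.4]
opening: 0.001
```

>>> apply_moves:
  plan: "0.07 0 0.81 0 0 0 0; 0.07 0 0.81 0 0 0 0; 0.07 0 0.81 0 0 0 0; 0.07 0 0.81 0 0 0 0; 0.07 0 0.81 0 0 0 0"

```text
time_s: 44.4
eef_pos: [0.5002, 0.3564, 0.3427]
eef_rot: [-0.705, 0.708, 0.022, -0.024]
wrist_force: [0.1, 0.2, 0.3]
opening: 0.001
```

>>> apply_moves:
  plan: "0.07 0 0.81 0 0 0 0; 0.07 0 0.81 0 0 0 0; 0.07 0 0.81 0 0 0 0; 0 0 0 0 0 0 0; 0 0 0 0 0 0 0"

```text
time_s: 44.9
eef_pos: [0.5027, 0.4773, 0.3417]
eef_rot: [-0.704, 0.709, 0.022, -0.025]
wrist_force: [-0.5, 0.0, -0.2]
opening: -0.002
```

>>> apply_moves:
  plan: "0 0.7 -0.2 0 0 0 0; 0 0.78 -0.24 0 0 0 0; 0 0.8 -0.24 0 0 0 0; 0 0 0 0 0 0 0; 0 0 0 0 0 0 0"

```text
time_s: 45.4
eef_pos: [0.5062, 0.4418, 0.2318]
eef_rot: [-0.705, 0.708, 0.022, -0.023]
wrist_force: [-0.6, -0.1, 0.2]
opening: 0.003
```

Run:
```python
from lid import *
im=ctrl.camera('wrist'); cv2.imwrite('pics/w21.png',im[:,:,::-1])
im=ctrl.camera('top'); cv2.imwrite('pics/t21.png',im[:,:,::-1])
o,p,R=state(); print(p,curyaw(),o['wrist_force'])
rows=[];prev=p
for th in np.arange(2.2,-0.01,-.1):
    t=W(*tool(th,over=.002)); r=plan(t,None if 0 else yawdown(.066),0,start=(prev,yawdown(.066))); rows+=r; prev=t
show(rows,0)
```

```text
[0.50763054 0.44359437 0.23511788] 0.0649291429411813 [0.62488854 0.5220261  0.32909674]
-0.05 0.11 -0.71 0.00 0.00 0.00 0; -0.00 -0.21 -0.30 0.00 0.00 0.00 0; -0.00 -0.18 -0.32 0.00 0.00 0.00 0; -0.00 -0.14 -0.34 0.00 0.00 0.00 0; -0.00 -0.11 -0.35 0.00 0.00 0.00 0
-0.00 -0.07 -0.36 0.00 0.00 0.00 0; -0.00 -0.04 -0.37 0.00 0.00 0.00 0; -0.00 -0.00 -0.31 0.00 0.00 0.00 0; -0.00 0.03 -0.29 0.00 0.00 0.00 0; -0.00 0.06 -0.28 0.00 0.00 0.00 0
-0.00 0.08 -0.28 0.00 0.00 0.00 0; -0.00 0.11 -0.27 0.00 0.00 0.00 0; -0.00 0.14 -0.26 0.00 0.00 0.00 0; -0.00 0.16 -0.24 0.00 0.00 0.00 0; -0.00 0.19 -0.22 0.00 0.00 0.00 0
-0.00 0.21 -0.20 0.00 0.00 0.00 0; -0.00 0.23 -0.18 0.00 0.00 0.00 0; -0.00 0.24 -0.16 0.00 0.00 0.00 0; -0.00 0.26 -0.13 0.00 0.00 0.00 0; -0.00 0.27 -0.11 0.00 0.00 0.00 0
-0.00 0.28 -0.08 0.00 0.00 0.00 0; -0.00 0.29 -0.05 0.00 0.00 0.00 0; -0.00 0.29 -0.02 0.00 0.00 0.00 0; 0 0 0 0 0 0 0; 0 0 0 0 0 0 0
```

View pics/w21.png

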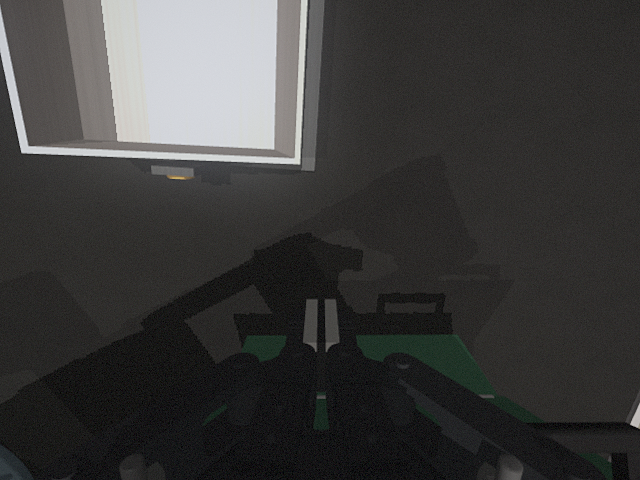

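View pics/t21.png

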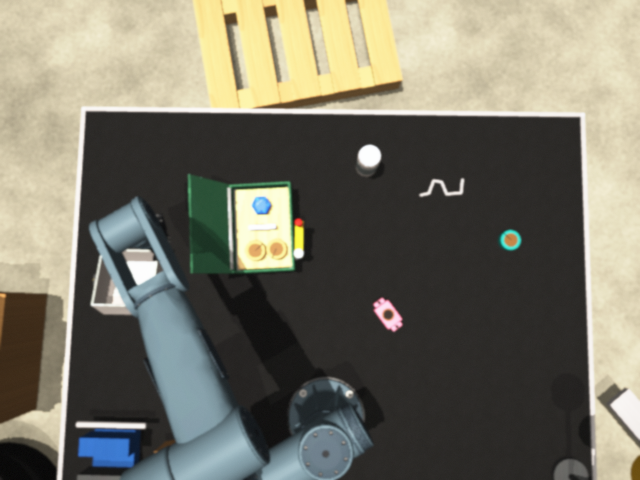

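>>> apply_moves:
  plan: "-0.05 0.11 -0.7 0 0 0 0; 0 -0.21 -0.30 0 0 0 0; 0 -0.18 -0.32 0 0 0 0; 0 -0.14 -0.34 0 0 0 0; 0 -0.11 -0.35 0 0 0 0"

```text
time_s: 46.0
eef_pos: [0.5113, 0.3426, 0.2617]
eef_rot: [-0.707, 0.707, 0.025, -0.021]
wrist_force: [1.3, 3.5, 3.2]
opening: -0.001
```

>>> apply_moves:
  plan: "0 -0.07 -0.36 0 0 0 0; 0 -0.04 -0.37 0 0 0 0; 0 0 -0.31 0 0 0 0; 0 0 0 0 0 0 0; 0 0 0 0 0 0 0"

```text
time_s: 46.5
eef_pos: [0.5135, 0.2899, 0.264]
eef_rot: [-0.706, 0.708, 0.023, -0.022]
wrist_force: [0.3, 0.5, -0.1]
opening: -0.0
```

Run:
```python
from lid import *
o,p,R=state(); print(p,curyaw(),o['wrist_force'])
im=ctrl.camera('scene'); cv2.imwrite('pics/s22.png',cv2.resize(im[150:390,260:580,::-1],None,fx=2.4,fy=2.4))
```

```text
[0.51346883 0.28986549 0.26399389] 0.06417735112542937 [ 0.26675653  0.54677576 -0.05516328]
```

View pics/s22.png

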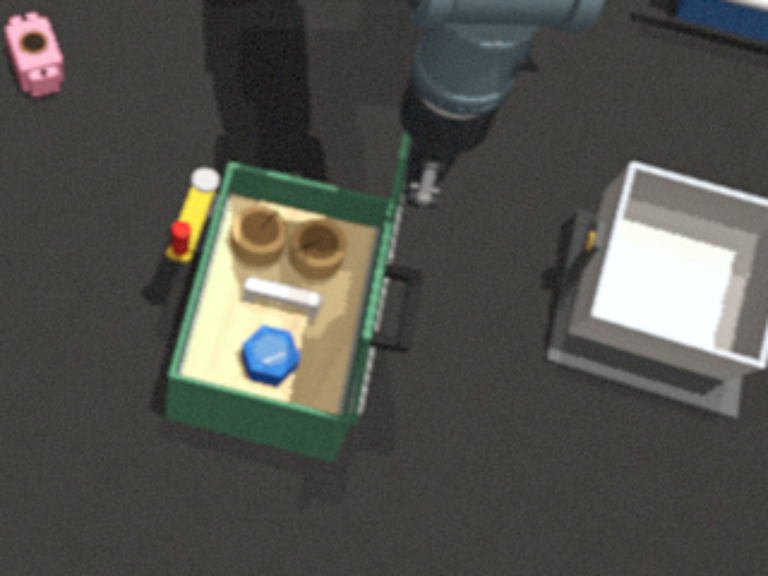

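Run:
```python
from lid import *
o,p,R=state(); rows=[];prev=p
for th in np.arange(1.4,-0.01,-.1):
    t=W(*tool(th,over=.003)); r=plan(t,yawdown(.066),0,start=(prev,yawdown(.066))); rows+=r; prev=t
show(rows,0); print(prev)
```

```text
0.03 -0.03 -0.31 0.00 0.00 0.00 0; -0.00 0.06 -0.28 0.00 0.00 0.00 0; -0.00 0.09 -0.28 0.00 0.00 0.00 0; -0.00 0.11 -0.27 0.00 0.00 0.00 0; -0.00 0.14 -0.25 0.00 0.00 0.00 0
-0.00 0.16 -0.24 0.00 0.00 0.00 0; -0.00 0.19 -0.22 0.00 0.00 0.00 0; -0.00 0.21 -0.20 0.00 0.00 0.00 0; -0.00 0.23 -0.18 0.00 0.00 0.00 0; -0.00 0.24 -0.16 0.00 0.00 0.00 0
-0.00 0.26 -0.13 0.00 0.00 0.00 0; -0.00 0.27 -0.11 0.00 0.00 0.00 0; -0.00 0.28 -0.08 0.00 0.00 0.00 0; -0.00 0.29 -0.05 0.00 0.00 0.00 0; -0.00 0.29 -0.02 0.00 0.00 0.00 0
[0.52395193 0.1519872  0.125     ]
```

>>> apply_moves:
  plan: "0.03 -0.03 -0.31 0 0 0 0; 0 0.06 -0.28 0 0 0 0; 0 0.09 -0.28 0 0 0 0; 0 0.11 -0.27 0 0 0 0; 0 0.14 -0.25 0 0 0 0"

```text
time_s: 47.05
eef_pos: [0.5198, 0.2199, 0.2457]
eef_rot: [-0.706, 0.708, 0.024, -0.022]
wrist_force: [-1.5, 1.9, 0.6]
opening: 0.003
```

>>> apply_moves:
  plan: "0 0.16 -0.24 0 0 0 0; 0 0.19 -0.22 0 0 0 0; 0 0.21 -0.20 0 0 0 0; 0 0.23 -0.18 0 0 0 0; 0 0.24 -0.16 0 0 0 0"

```text
time_s: 47.55
eef_pos: [0.5235, 0.1704, 0.194]
eef_rot: [-0.706, 0.708, 0.024, -0.022]
wrist_force: [0.6, 0.7, 0.8]
opening: -0.0
```

Run:
```python
from lid import *
o,p,R=state(); print(p,curyaw(),o['wrist_force'],W(*tool(.5)))
prev=p; rows=[]
for th in np.arange(.4,-0.01,-.1):
    t=W(*tool(th,over=.003)); r=plan(t,yawdown(.066),0,start=(prev,R)); rows+=r; prev=t
show(rows,0)
im=ctrl.camera('scene'); cv2.imwrite('pics/s23.png',cv2.resize(im[150:390,260:580,::-1],None,fx=2.4,fy=2.4))
```

```text
[0.52353658 0.17035137 0.19398578] 0.06516214636485351 [0.57694982 0.66868203 0.82009969] [0.52260792 0.17257045 0.1967822 ]
-0.02 0.26 -0.11 0.03 -0.01 0.02 0; -0.00 0.27 -0.10 0.03 -0.01 0.02 0; -0.00 0.28 -0.08 0.03 -0.01 0.02 0; -0.00 0.29 -0.05 0.03 -0.01 0.02 0; -0.00 0.29 -0.02 0.03 -0.01 0.02 0
```

View pics/s23.png

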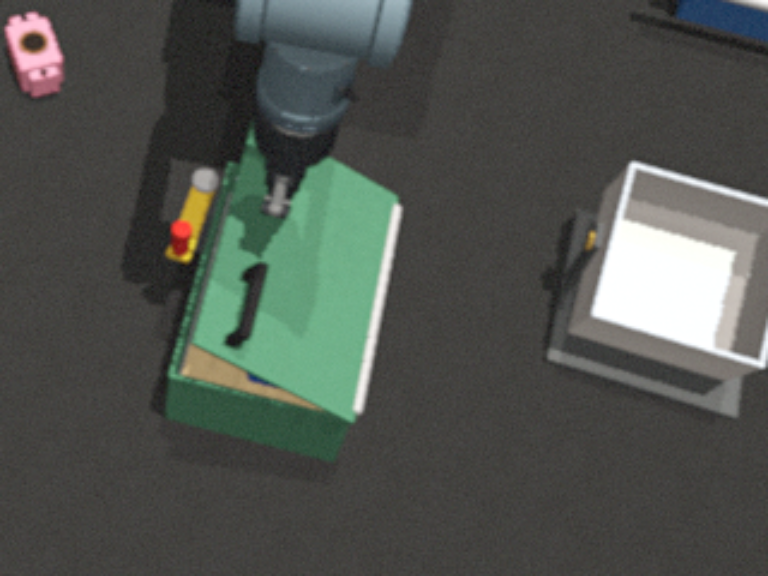

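>>> apply_moves:
  plan: "0 0.26 -0.11 0 0 0 0; 0 0.27 -0.10 0 0 0 0; 0 0.28 -0.06 0 0 0 0; 0 0.29 -0.04 0 0 0 0; 0 0.29 0 0 0 0 0"

```text
time_s: 48.1
eef_pos: [0.5251, 0.1554, 0.1267]
eef_rot: [-0.706, 0.708, 0.024, -0.022]
wrist_force: [-51.1, -8.2, 138.9]
opening: -0.002
```

>>> apply_moves:
  plan: "0 0.03 0 0 0 0 0; 0 0 0 0 0 0 0; 0 0 0 0 0 0 0; 0 0 0 0 0 0 0; 0 0 0 0 0 0 0"

```text
time_s: 48.6
eef_pos: [0.5245, 0.1554, 0.1277]
eef_rot: [-0.705, 0.708, 0.024, -0.023]
wrist_force: [-15.9, -5.5, 36.2]
opening: -0.003
```

Run:
```python
from lid import *
o,p,R=state(); print(p,curyaw(),o['wrist_force'])
im=ctrl.camera('scene'); cv2.imwrite('pics/s24.png',cv2.resize(im[150:390,260:580,::-1],None,fx=2.4,fy=2.4))
```

```text
[0.52449548 0.15543354 0.12767436] 0.06643624356373036 [-15.90449412  -5.48315398  36.24168632]
```

View pics/s24.png

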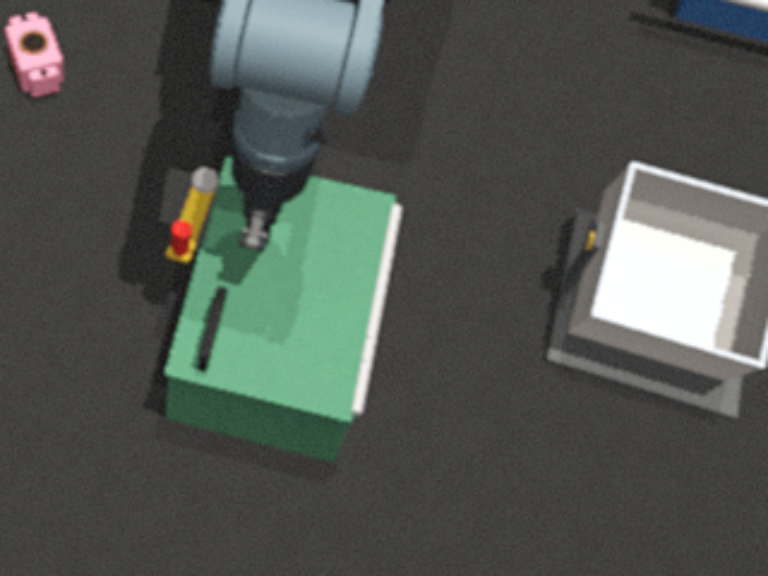

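```bash
cat > cl.py <<'E'
from h import *
P=np.array([.4835,.0863])
def peg(b,z=.148,back=.021):
    er=np.array([np.cos(b),np.sin(b)]); et=np.array([-np.sin(b),np.cos(b)])
    return np.r_[P+.085*er-back*et,z]
E
python3 - <<'E'
from cl import *
o,p,R=state()
u=p+[0,0,.12]; show(plan(u,None,0),0)
s=peg(0,.25,back=.05); print(s); show(plan(s,yawdown(0),0,start=(u,R)),0)
E
```

```text
0.00 -0.80 -0.00 0.00 0.00 0.00 0; 0.00 -0.80 -0.00 0.00 0.00 0.00 0; 0.00 -0.80 -0.00 0.00 0.00 0.00 0; 0 0 0 0 0 0 0; 0 0 0 0 0 0 0
[0.5685 0.0363 0.25  ]
0.24 -0.01 -0.81 0.01 0.18 0.01 0; 0.26 -0.01 -0.81 0.01 0.18 0.01 0; 0.28 -0.01 -0.80 0.01 0.18 0.01 0; 0 0 0 0 0 0 0; 0 0 0 0 0 0 0
```

>>> apply_moves:
  plan: "0 -0.8 0 0 0 0 0; 0 -0.8 0 0 0 0 0; 0 -0.8 0 0 0 0 0; 0 0 0 0 0 0 0; 0 0 0 0 0 0 0"

```text
time_s: 49.15
eef_pos: [0.5243, 0.1564, 0.2439]
eef_rot: [-0.706, 0.708, 0.024, -0.022]
wrist_force: [-0.4, -0.5, -0.8]
opening: -0.001
```

>>> apply_moves:
  plan: "0.24 0 -0.81 0 0.18 0 0; 0.26 0 -0.81 0 0.18 0 0; 0.28 0 -0.80 0 0.18 0 0; 0 0 0 0 0 0 0; 0 0 0 0 0 0 0"

```text
time_s: 49.65
eef_pos: [0.5674, 0.0363, 0.2416]
eef_rot: [-0.707, 0.708, -0.001, -0.0]
wrist_force: [-0.8, 1.0, -0.2]
opening: 0.0
```

Run:
```python
from cl import *
c=ctrl.get_calibration('wrist');im=ctrl.camera('wrist'); cv2.imwrite('pics/w25.png',im[:,:,::-1])
np.savez('w25.npz',**c)
im=ctrl.camera('top'); cv2.imwrite('pics/t25.png',cv2.resize(im[150:290,170:390,::-1],None,fx=3.6,fy=3.6))
o,p,R=state(); print(p,curyaw(),o['wrist_force'])
```

```text
[0.56728674 0.0377599  0.24248308] 0.0012868805544546215 [-0.06524946  0.143884   -0.67339202]
```

View pics/w25.png

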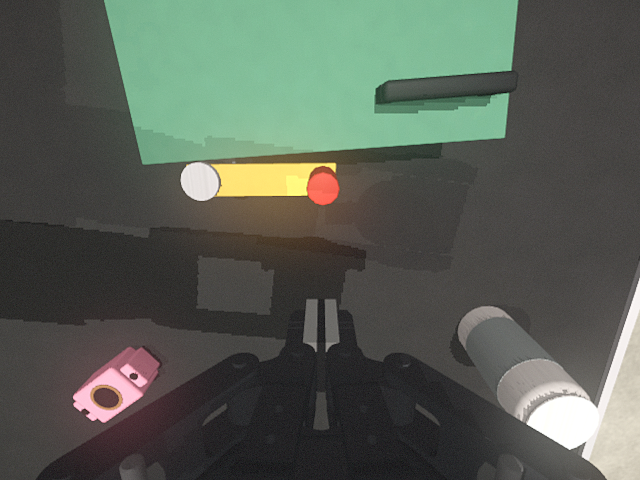

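View pics/t25.png

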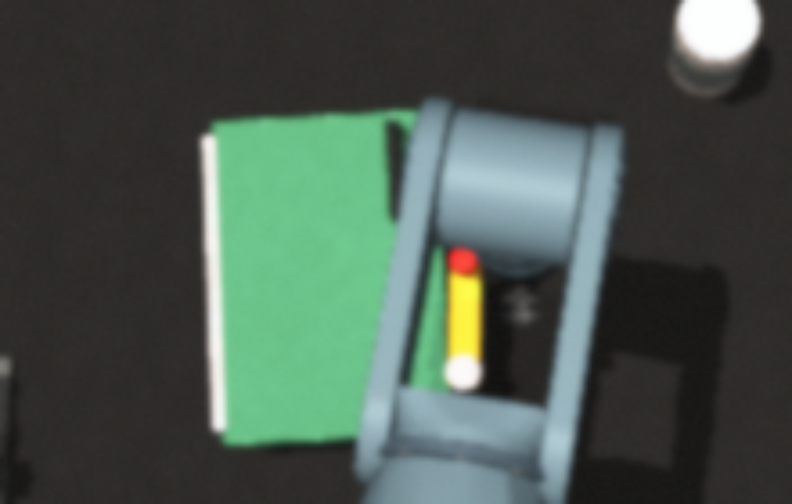

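Run:
```python
from cl import *
c=dict(np.load('w25.npz')); print(back('w',[[323,188]],.172,c),back('w',[[201,181]],.135,c))
o,p,R=state()
a=peg(0,.150,back=.045); r=plan(a,yawdown(0),0,n=4); 
prev=a; show(r,0)
rows=[]
for i,b in enumerate(np.linspace(0,1.55,16)):
    t=peg(b,.150); rows+=plan(t,yawdown(b),0,start=(prev,yawdown(0 if i==0 else pb))); prev=t; pb=b
show(rows,0)
```

```text
[[0.56967467 0.08819605 0.172     ]] [[0.48519993 0.08735069 0.135     ]]
0.01 0.46 0.02 0.00 0.00 -0.00 0; 0.01 0.46 0.02 0.00 0.00 -0.00 0; 0.01 0.46 0.02 0.00 0.00 -0.00 0; 0.01 0.46 0.02 0.00 0.00 -0.00 0; 0 0 0 0 0 0 0
0.00 0.00 0.48 0.00 0.00 0.00 0; 0.03 0.00 0.18 0.00 -0.86 0.00 0; 0.03 0.00 0.18 0.00 -0.86 0.00 0; 0.03 0.00 0.18 0.00 -0.86 0.00 0; 0.03 0.00 0.18 0.00 -0.86 0.00 0
0.03 0.00 0.18 0.00 -0.86 0.00 0; 0.03 0.00 0.18 0.00 -0.86 0.00 0; 0.03 0.00 0.18 0.00 -0.86 0.00 0; 0.03 0.00 0.18 0.00 -0.86 0.00 0; 0.03 0.00 0.18 0.00 -0.86 0.00 0
0.03 0.00 0.18 0.00 -0.86 0.00 0; 0.03 0.00 0.18 0.00 -0.86 0.00 0; 0.03 0.00 0.18 0.00 -0.86 0.00 0; 0.03 0.00 0.18 0.00 -0.86 0.00 0; 0.03 0.00 0.18 0.00 -0.86 0.00 0
0.03 0.00 0.18 0.00 -0.86 0.00 0; 0 0 0 0 0 0 0; 0 0 0 0 0 0 0; 0 0 0 0 0 0 0; 0 0 0 0 0 0 0
```

>>> apply_moves:
  plan: "0.01 0.46 0.02 0 0 0 0; 0.01 0.46 0.02 0 0 0 0; 0.01 0.46 0.02 0 0 0 0; 0.01 0.46 0.02 0 0 0 0; 0 0 0 0 0 0 0"

```text
time_s: 50.25
eef_pos: [0.5673, 0.0425, 0.1483]
eef_rot: [-0.707, 0.708, -0.001, -0.003]
wrist_force: [-0.6, -0.1, 0.2]
opening: -0.002
```

>>> apply_moves:
  plan: "0 0 0.2 0 0 0 0; 0 0 0.28 0 0 0 0; 0.03 0 0.18 0 -0.86 0 0; 0.03 0 0.18 0 -0.86 0 0; 0.03 0 0.18 0 -0.86 0 0"

```text
time_s: 50.75
eef_pos: [0.5732, 0.0933, 0.1538]
eef_rot: [-0.697, 0.7, 0.113, -0.109]
wrist_force: [-0.0, -0.9, -1.9]
opening: 0.002
```

>>> apply_moves:
  plan: "0.03 0 0.18 0 -0.86 0 0; 0.03 0 0.18 0 -0.86 0 0; 0.03 0 0.18 0 -0.86 0 0; 0.03 0 0.18 0 -0.86 0 0; 0.03 0 0.18 0 -0.86 0 0"

```text
time_s: 51.25
eef_pos: [0.5578, 0.1359, 0.154]
eef_rot: [-0.645, 0.648, 0.287, -0.284]
wrist_force: [2.8, -0.2, 0.0]
opening: 0.004
```

Run:
```python
from cl import *
im=ctrl.camera('scene'); cv2.imwrite('pics/s26.png',cv2.resize(im[150:390,260:580,::-1],None,fx=2.4,fy=2.4))
o,p,R=state(); print(p,curyaw(),o['wrist_force'],peg(curyaw()))
rows=[];prev=p;pr=R
for b in np.linspace(curyaw(),1.53,8)[1:]:
    t=peg(b,.150); rows+=plan(t,yawdown(b),0,start=(prev,pr)); prev=t; pr=yawdown(b)
show(rows,0)
```

```text
[0.55689577 0.13693362 0.15389075] 0.8370356210424287 [0.74787243 0.64118869 0.09154985] [0.55601761 0.13536319 0.148     ]
-0.00 0.08 0.16 0.04 -0.83 0.02 0; 0.03 0.00 0.17 0.00 -0.82 0.00 0; 0.03 0.00 0.17 0.00 -0.82 0.00 0; 0.03 0.00 0.17 0.00 -0.82 0.00 0; 0.03 0.00 0.17 0.00 -0.82 0.00 0
0.03 0.00 0.17 0.00 -0.82 -0.00 0; 0.03 0.00 0.17 -0.00 -0.82 0.00 0; 0 0 0 0 0 0 0; 0 0 0 0 0 0 0; 0 0 0 0 0 0 0
```

View pics/s26.png

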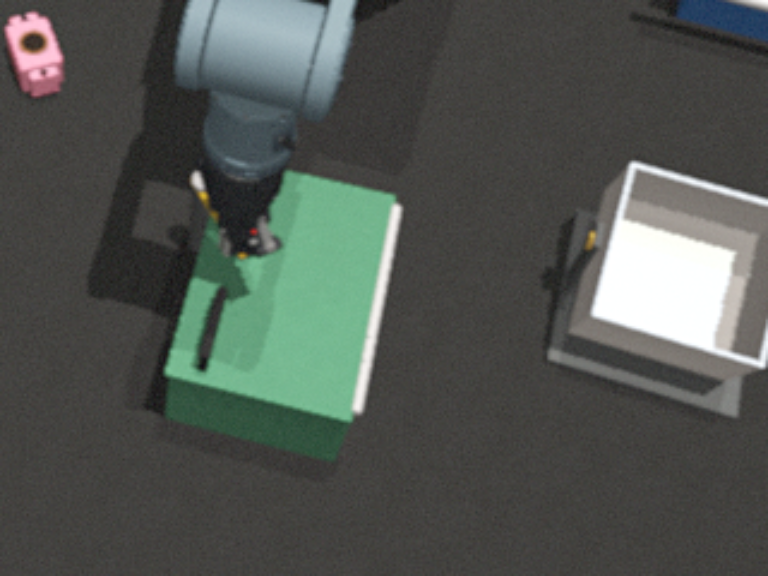

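Working: the knob moves ahead of the fingers over the lid (now near half way).

>>> apply_moves:
  plan: "0 0.06 0.16 0.02 -0.83 0 0; 0.03 0 0.17 0 -0.82 0 0; 0.03 0 0.17 0 -0.82 0 0; 0.03 0 0.17 0 -0.82 0 0; 0.03 0 0.17 0 -0.82 0 0"

```text
time_s: 51.8
eef_pos: [0.5249, 0.1623, 0.1506]
eef_rot: [-0.557, 0.559, 0.435, -0.433]
wrist_force: [2.3, 1.0, -0.3]
opening: 0.004
```

>>> apply_moves:
  plan: "0.03 0 0.17 0 -0.82 0 0; 0.03 0 0.17 0 -0.82 0 0; 0 0 0 0 0 0 0; 0 0 0 0 0 0 0; 0 0 0 0 0 0 0"

```text
time_s: 52.3
eef_pos: [0.5084, 0.1675, 0.1494]
eef_rot: [-0.514, 0.515, 0.486, -0.486]
wrist_force: [-0.1, -0.1, 0.2]
opening: 0.001
```

Run:
```python
from cl import *
im=ctrl.camera('scene'); cv2.imwrite('pics/s27.png',cv2.resize(im[150:390,260:580,::-1],None,fx=2.4,fy=2.4))
im=ctrl.camera('wrist'); cv2.imwrite('pics/w27.png',im[:,:,::-1])
o,p,R=state(); print(p,curyaw(),o['wrist_force'],peg(curyaw()))
```

```text
[0.50819906 0.16723651 0.14905838] 1.5145374851651234 [-0.19007751  0.79607003 -0.39127467] [0.50924626 0.16998471 0.148     ]
```

View pics/s27.png

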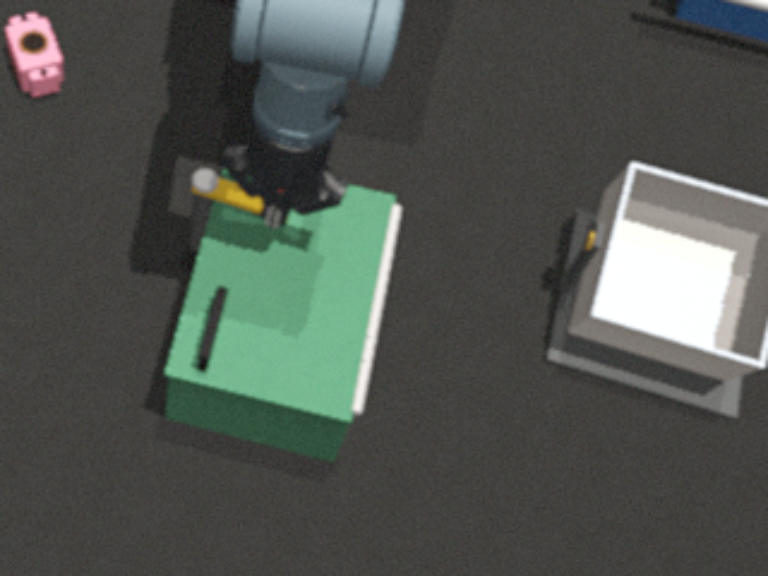

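View pics/w27.png

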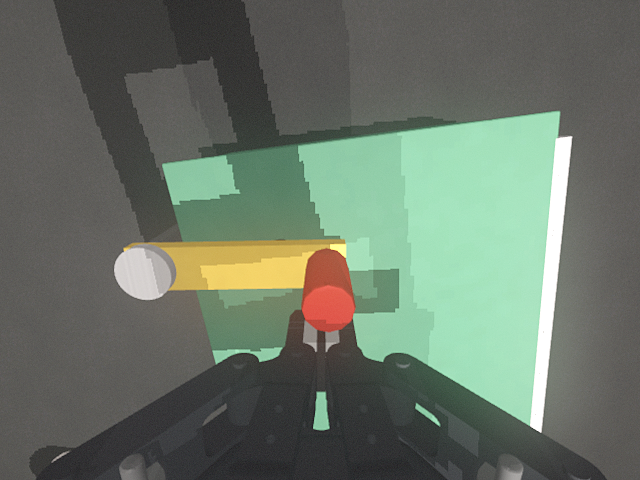

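>>> apply_moves:
  plan: "0.01 0 0.04 0 -0.2 0 0; 0 0 0.04 0 -0.2 0 0; 0 0 0.04 0 -0.2 0 0; 0 0 0 0 0 0 0; 0 0 0 0 0 0 0"

```text
time_s: 52.9
eef_pos: [0.5017, 0.1679, 0.1489]
eef_rot: [0.495, -0.496, -0.504, 0.505]
wrist_force: [0.0, 0.6, -0.7]
opening: -0.001
```

>>> apply_moves:
  plan: "0 0 0.03 0 -0.1 0 0; 0 0 0.03 0 -0.1 0 0; 0 0 0 0 0 0 0; 0 0 0 0 0 0 0; 0 0 0 0 0 0 0"

```text
time_s: 53.4
eef_pos: [0.4987, 0.1678, 0.1488]
eef_rot: [0.489, -0.49, -0.51, 0.511]
wrist_force: [-0.4, -0.0, -0.8]
opening: -0.002
```

>>> apply_moves:
  plan: "0 0 0.02 0 0 0 0; 0 0 0.02 0 0 0 0; 0 0 0.02 0 0 0 0; 0 0 0 0 0 0 0; 0 0 0 0 0 0 0"

```text
time_s: 53.9
eef_pos: [0.4982, 0.1677, 0.1491]
eef_rot: [-0.488, 0.491, 0.511, -0.509]
wrist_force: [10.7, 0.9, -8.8]
opening: 0.003
```

Run:
```python
from cl import *
im=ctrl.camera('wrist'); cv2.imwrite('pics/w28.png',im[:,:,::-1])
o,p,R=state(); print(p,curyaw(),o['wrist_force'])
```

```text
[0.49824987 0.16772953 0.14908364] 1.6116281166569415 [10.64273742  1.35660429 -6.96702313]
```

View pics/w28.png

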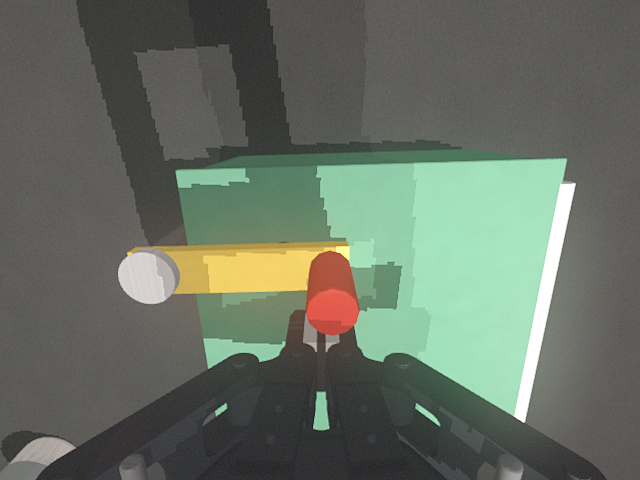

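At the stop (10 N resistance, arm parallel to the lid's edge). Back off, then up and clear.

>>> apply_moves:
  plan: "0 0 -0.1 0 0 0 0; 0 0 -0.2 0 0 0 0; 0 0 -0.3 0 0 0 0; 0 -0.6 -0.2 0 0 0 0; 0 -0.8 0 0 0 0 0"

```text
time_s: 54.45
eef_pos: [0.5355, 0.1691, 0.2174]
eef_rot: [0.491, -0.489, -0.508, 0.512]
wrist_force: [0.7, -0.8, -0.2]
opening: 0.003
```

>>> apply_moves:
  plan: "0 -0.8 0 0 0.5 0 0; -0.9 -0.2 0 0 0.5 0 0; -0.9 0 0 0 0.5 0 0; -0.9 0 0 0 0.5 0 0; -0.9 0 0 0 0.5 0 0"

```text
time_s: 54.95
eef_pos: [0.5164, -0.0106, 0.2694]
eef_rot: [-0.56, 0.561, 0.431, -0.431]
wrist_force: [1.0, 0.0, -0.1]
opening: 0.002
```

>>> apply_moves:
  plan: "-0.9 0 0 0 0 0 0; -0.5 0 0 0 0 0 0; 0 0 0 0 0 0 0; 0 0 0 0 0 0 0; 0 0 0 0 0 0 0"

```text
time_s: 55.45
eef_pos: [0.4988, -0.0758, 0.2691]
eef_rot: [-0.56, 0.56, 0.431, -0.432]
wrist_force: [-0.3, 0.8, 0.3]
opening: 0.002
```

Run:
```python
from cl import *
im=ctrl.camera('scene'); cv2.imwrite('pics/s29.png',im[:,:,::-1])
im=ctrl.camera('top'); cv2.imwrite('pics/t29.png',cv2.resize(im[150:290,170:390,::-1],None,fx=3.6,fy=3.6))
o,p,R=state(); print(p,curyaw(),o['wrist_force'],o['time_s'])
```

```text
[ 0.49874649 -0.07554037  0.26911242] 1.3138935157562446 [0.10379902 0.48293268 1.25840174] 55.55
```

View pics/s29.png

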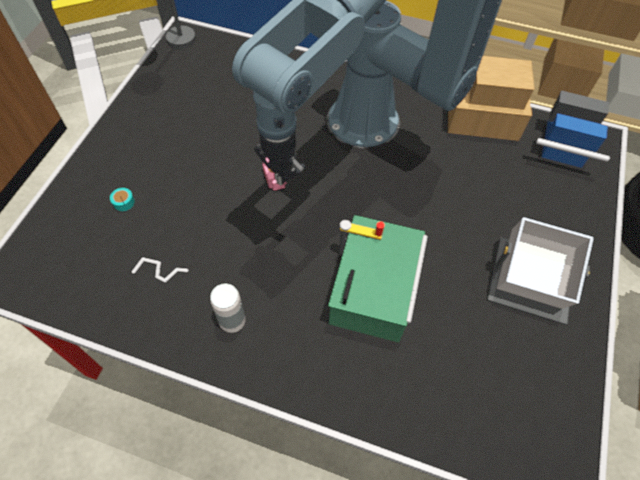

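View pics/t29.png

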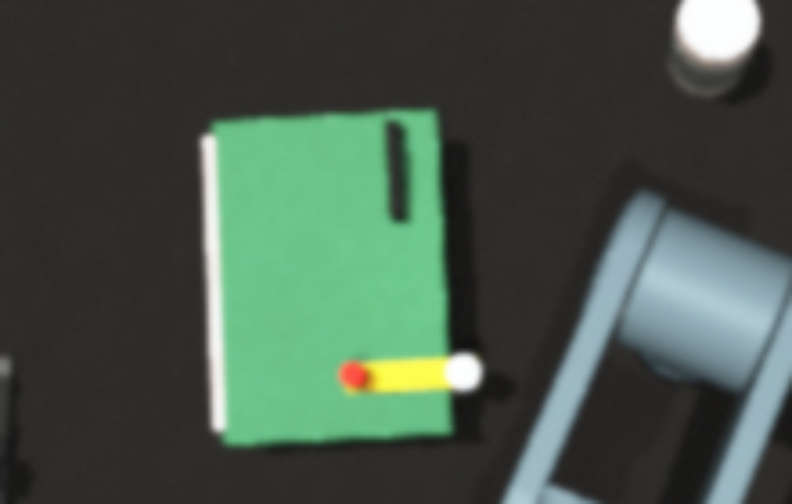

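```bash
python3 -c "
from bench import ctrl
print(ctrl.hand_in())"
```

```text
the job is handed in; nothing more can be done
None
```

The box is packed, shut and clamped, and I handed the job in at about 55.6 s. One force reading passed the 120 N wrist limit, so the run may be judged failed.

**What I did**
- I put both rusty castings flat on the box floor.
- I set the plywood board over them on the steps.
- On the board I placed the blue plug and both tan pistons. One of each plug and piston type was absent: I found two pistons and one plug.
- I then pushed the lid shut from behind and swung the clamp arm across by its knob until it met its stop.

**Last checks**
- **Parts:** pictures taken before closing showed the board level and all three light parts resting on it. After the lid closed I could not see inside.
- **Lid:** the closed fingertips rested about 117 mm up, which is the lid's shut height. The last pictures show it flat.
- **Clamp:** it resisted with about 10 N at its stop, and the last top picture shows it across the lid.
- **Left alone:** the spring, can, bin, turquoise piston and pink casting were not touched and look unmoved. The robot ended clear of everything.

**What went wrong:** as the lid met the rim I pushed down too fast. The wrist force read 51 N sideways and 139 N vertical at the end of that move, then dropped to about 36 N. No failure message appeared and the later moves ran normally. Nothing reported whether that short peak counted, and a slower final push would have avoided it.

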